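Load the ultrasonic cleaner and set its power

TASK

First switch the cleaner off by swinging its power lever all the way over to the left as the robot sees it. Then, with it still off, get all the used black instrument bodies down into the tank - carry the tray over by its bar and tip it to slide its load in, and pick up the ones lying on the trolley - and put the empty tray back level on its rubber mat. Last, set the lever in line with the brass pointer, leaving the two bottles where they stand.

Things in the scene. Friction and masses are not known exactly. Their poses are not given: they have to be found in the camera images.
- cleaner: ultrasonic cleaner, fixed: an open steel tank, outside 240 x 240 mm, rim 110 mm high, walls 12 mm, inner floor 17 mm above the table, inside 216 x 216 mm; on its -x side a grey control box 70 (x) x 220 (y) mm, 60 mm high, with the power lever on top; origin at table height under the tank's middle, z up
- power_lever (a joint): the cleaner's power lever, hinged about the cleaner's x axis at cleaner (-150, 0, 60) mm; 0 = off, leaning 0.7 rad to the cleaner's +y side (the left as seen from the robot), 0.7 rad = upright, 1.4 rad = leaning 0.7 rad to -y (full power); it stays where it is left and takes about 3 N at the knob
- lever_tip (a point): centre of the lever's black knob, a cylinder 26 mm in diameter and 36 mm long along the cleaner's x, 90 mm from the hinge; its z axis points along the lever, away from the hinge
- set_pointer (a joint): the small brass pointer on the same hinge line as the lever, 28 mm nearer the robot side (-x); same angle scale as power_lever; it shows the wanted power; not to be moved
- pointer_tip (a point): tip of the brass pointer, 45 mm from the hinge line; its z axis points along the pointer, away from the hinge
- mat: thin black rubber mat, fixed, 270 (x) x 200 (y) x 3 mm; origin under its middle
- tray: loose aluminium carrying tray, 200 (x) x 130 (y) mm, floor 4 mm thick, rims 26 mm high on three sides, open at its -x end; it is carried by a grey bar across its middle; origin under the middle of its floor, z up; 0.25 kg empty
- tray_bar (a point): middle of the tray's carrying bar, 105 mm above the tray's underside; the bar runs along the tray's y, 130 mm long between two end posts, 14 mm wide (x) and 16 mm high; clear space below it
- part0: black plastic instrument body, a block 58 x 30 x 30 mm with a steel stub 20 mm in diameter and 18 mm long on one end (76 mm overall along x); origin at the middle of its 76 mm length, on its long centre line (15 mm above what it lies on), x points to the stub, the block's middle is at x = -9 mm; starts on the tray; may be absent
- part1: black plastic instrument body, a block 58 x 30 x 30 mm with a steel stub 20 mm in diameter and 18 mm long on one end (76 mm overall along x); origin at the middle of its 76 mm length, on its long centre line (15 mm above what it lies on), x points to the stub, the block's middle is at x = -9 mm; starts on the tray; may be absent
- part2: black plastic instrument body, a block 58 x 30 x 30 mm with a steel stub 20 mm in diameter and 18 mm long on one end (76 mm overall along x); origin at the middle of its 76 mm length, on its long centre line (15 mm above what it lies on), x points to the stub, the block's middle is at x = -9 mm; starts on the tray; may be absent
- part3: black plastic instrument body, a block 58 x 30 x 30 mm with a steel stub 20 mm in diameter and 18 mm long on one end (76 mm overall along x); origin at the middle of its 76 mm length, on its long centre line (15 mm above what it lies on), x points to the stub, the block's middle is at x = -9 mm; starts on the tray; may be absent
- part4: black plastic instrument body, a block 58 x 30 x 30 mm with a steel stub 20 mm in diameter and 18 mm long on one end (76 mm overall along x); origin at the middle of its 76 mm length, on its long centre line (15 mm above what it lies on), x points to the stub, the block's middle is at x = -9 mm; starts on the trolley top; may be absent
- part5: black plastic instrument body, a block 58 x 30 x 30 mm with a steel stub 20 mm in diameter and 18 mm long on one end (76 mm overall along x); origin at the middle of its 76 mm length, on its long centre line (15 mm above what it lies on), x points to the stub, the block's middle is at x = -9 mm; starts on the trolley top; may be absent
- part6: black plastic instrument body, a block 58 x 30 x 30 mm with a steel stub 20 mm in diameter and 18 mm long on one end (76 mm overall along x); origin at the middle of its 76 mm length, on its long centre line (15 mm above what it lies on), x points to the stub, the block's middle is at x = -9 mm; starts on the trolley top; may be absent
- part7: black plastic instrument body, a block 58 x 30 x 30 mm with a steel stub 20 mm in diameter and 18 mm long on one end (76 mm overall along x); origin at the middle of its 76 mm length, on its long centre line (15 mm above what it lies on), x points to the stub, the block's middle is at x = -9 mm; starts on the trolley top; may be absent
- white_bottle: bystander: white bottle, 76 mm in diameter, 170 mm high; origin under its middle
- brown_bottle: bystander: small brown bottle, 48 mm in diameter, 100 mm high; origin under its middle

How it is judged:
By the outcome, as a careful person would: the job done as asked, in the order asked, and still so for the second after the job is handed in, with the robot touching nothing.
Of part0, part1, part2, part3 only 2 to 4 are there at a start; the rules pass over those that are not, and their reading is None.
Of part4, part5, part6, part7 only 3 to 4 are there at a start; the rules pass over those that are not, and their reading is None.
At some moment in a run one of part0, part1, part2, part3, part4, part5, part6, part7 may be knocked a few centimetres aside while the robot is not near it.
It also fails if it takes over 208 s, if anything falls off the work surface, if the arm or the gripper's body presses on something with over 40 N, if the wrist force passes 120 N, or if a joint passes its speed limit or range.

ROBOT

A 6-joint arm with a two-finger parallel gripper is mounted at the origin on the work surface. World frame = base frame: x ahead of the robot, y to its left, z up, the work surface at z = 0. Lengths are in mm, angles in rad, forces in N, time in s.
With the tool pointing down it reaches from about 350 to 975 mm from the base axis. Payload 7.1 kg.
Tool frame: the origin (TCP) lies midway between the tips of the shut fingers; the grasp point (between the pads) lies 19 mm behind it; z points along the fingers, y is the line along which they close (so a half turn about z gives the same grasp; the last joint's range is limited). The gripper opens to 88 mm and grips with 3 to 60 N. Pads are 20 mm wide; open, the fingers measure 115 mm over their backs; the gripper's body (75 mm by 178 mm) begins 61 mm behind the grasp point.
Start: joints at [1.111, 0.423, 1.63, -0, 1.089, -0.019], TCP at [266.632, 565.254, 222.675] pointing down, gripper open.
Joint ranges: [-3, 3], [-0.9, 2.11], [0.09, 2.58], [-1.31, 4.45], [0.11, 2.69], [-2.54, 2.54]. Speed limits (rad/s): [2.39, 2.39, 3.01, 3.14, 3.14, 3.14].

INTERFACE

Orientations are given as a rotation vector (axis times angle).
In Python, from workcell import ctrl gives the robot as it stands. The module is installed in compiled form; this text tells all that it offers.
- The arm moves only by the tool apply_moves, never from a script. Its argument "targets" is a list of rows, each a list of 3 entries, a list of its own where there are three numbers: the opening, from -1 (shut) to 1 (fully open), then the shift along the tool's x, y, z normalised to -1 to 1, where 1 is 5 cm, then the turn, a rotation vector about the tool's x, y, z normalised to -1 to 1, where 1 is 90 degrees. In form: [[jaw, [x, y, z], [wx, wy, wz]], ...]. A call has 1 to 8 rows; each row shifts and turns the commanded pose from where the row before left it, along the tool's axes as they then stand; what a row does not reach is not made up. A row lasts 1/8 s, in which the tool goes at most 62.5 mm and 10.7 degrees, less where a joint would pass 70% of its speed; a pose out of reach is approached as far as the arm can. A call with a number of a shift or a turn outside -1 to 1 is refused whole. A call with a gripper value outside its range is refused whole. The fingers move at their own pace and stop on an object; the grip force is fixed at half the most. Time passes only in rows, so rows that do not move let the fingers close. It gives the time, the measured TCP pose, the force, the opening and the grip force at its end, in the units of the state.
- ctrl.get_obs(): the state, without advancing time (a new reading comes with each control period).
- ctrl.get_image(name): name is "scene" or "top"; returns a dict with "pixels" (480x640x3 uint8, blue, green, red), "camera_matrix" (3x3 intrinsics, pixels), "view" (4x4, takes a point from world to camera coordinates). Camera axes: x right, y down, z forward; pixel columns grow to the right and rows downward; lengths in mm; the calibration is good to about 2 mm. A picture is of the moment at which its call begins. There is no depth.
- ctrl.close_job(): hands the job in; it is judged then, once.
Trained networks look in the newest picture that a camera, given by its name, has taken for a name from the list of things; names that differ only in an ending like _2 or _b are one class to them, and where a whole thing is asked for, a point or a joint stands for the part that bears it (a point fixed in the world has none). Each returns a list of dicts, best first, with "score" (0 to 1); they miss things now and then, are a little off and sometimes report something else, mostly with a low value. They report only what shows in the picture. A call takes as long as a camera call.
- ctrl.masks_of(label, camera): "region" (480x640 bool, what is visible of it) and "bbox" ([left, top, right, bottom] in pixels, round what is visible of it).
- ctrl.pinpoint(label, camera): "xy" ([column, row] in pixels: a listed point, or the origin of a listed thing).
The state is a dict: "t": time; "qpos": joint angles; "qvel": joint speeds; "joint_torque": joint torques, N m; "ee_pos": TCP position; "orientation": TCP orientation; "ft_force": force on the tool from outside, world axes, zero at the start; "moment": the same for the moment, N m; "width": finger opening in mm; "grasp_force": force on a finger pad.
Only numpy, scipy, OpenCV 4.12 (cv2) and the standard library are available. Lean on these libraries where they do the work, as an engineer would, in place of code of your own. Each camera call takes 0.05 s, during which the arm holds its last target. There are 200 camera calls.

## Working session

There is one attempt and no reset: what is moved stays moved. The work goes in short steps, Python scripts to look and compute and a tool call to move; the robot and the scene stay as the last step left them, time stands still between calls to the robot, and variables do not carry over. Pictures are saved under pics/ and viewed, at most 14 in all, crops included, and the job is handed in when it is done.

Besides the shell and the picture viewer there is one more tool, called in YAML: its name, and indented under it one key for each argument. apply_moves: Moves the arm, as the interface text tells. Scaled input: -1 to 1 covers 5 cm each way for a shift and 90 degrees each way for a turn. Its arguments: {"type":"object","properties":{"targets":{"type":"array"}},"required":["targets"]}

```bash
ls; mkdir -p pics
cat > h.py <<'E'
import numpy as np, cv2
from scipy.spatial.transform import Rotation as R
from workcell import ctrl
def img(n,save=None):
    d=ctrl.get_image(n)
    if save: cv2.imwrite('pics/'+save,d['pixels'])
    return d
def back(d,xy,z):
    K=np.array(d['camera_matrix']);V=np.array(d['view'])
    r=V[:3,:3].T@np.linalg.solve(K,[xy[0],xy[1],1]); c=-V[:3,:3].T@V[:3,3]
    return c+r*(z-c[2])/r[2]
def proj(d,p):
    K=np.array(d['camera_matrix']);V=np.array(d['view'])
    q=K@(V[:3,:3]@np.array(p,float)+V[:3,3]); return q[:2]/q[2]
E
python3 - <<'E'
from h import *
o=ctrl.get_obs();print({k:np.round(v,3).tolist() for k,v in o.items()})
print(R.from_rotvec(o['orientation']).as_matrix().round(3))
a=img('scene','s0.png');b=img('top','t0.png')
for n,d in(('scene',a),('top',b)):
    V=d['view'];print(n,d['camera_matrix'],(-V[:3,:3].T@V[:3,3]).round(),V[:3,:3].round(2).tolist())
    for l in ['cleaner','lever_tip','pointer_tip','mat','tray','tray_bar','part0','part4','white_bottle','brown_bottle']:
        print(l,[(np.round(k['xy'],1).tolist(),round(k['score'],2)) for k in ctrl.pinpoint(l,n)][:9])
E
```

```text
pics
{'t': 0.0, 'qpos': [1.111, 0.424, 1.631, 0.0, 1.089, -0.019], 'qvel': [-0.0, 0.001, 0.0, 0.0, -0.001, -0.0], 'joint_torque': [-0.001, -54.462, -27.367, 0.064, 0.023, -0.0], 'ee_pos': [266.375, 564.781, 221.906], 'orientation': [-0.687, -3.065, 0.002], 'ft_force': [0.204, -0.218, 0.946], 'moment': [0.004, -0.019, 0.0], 'grasp_force': 0.0, 'width': 87.482}
[[-0.904  0.427 -0.001]
 [ 0.427  0.904 -0.001]
 [ 0.    -0.002 -1.   ]]
scene [[565.88769953   0.         321.37183419]
 [  0.         565.88769953 243.82276011]
 [  0.           0.           1.        ]] [1052.  423. 1111.] [[-0.63, 0.78, -0.01], [0.67, 0.53, -0.52], [-0.4, -0.34, -0.85]]
cleaner [([420.7, 344.9], 0.58)]
lever_tip [([455.6, 248.9], 0.87)]
pointer_tip [([467.9, 252.4], 0.41)]
mat []
tray [([216.0, 193.9], 0.71)]
tray_bar [([208.4, 167.5], 0.58), ([300.2, 350.8], 0.19)]
part0 [([361.9, 219.8], 0.91), ([207.9, 216.8], 0.9), ([321.3, 228.4], 0.88), ([217.3, 174.6], 0.82), ([322.6, 267.4], 0.79), ([277.1, 283.8], 0.7), ([217.0, 195.9], 0.5)]
part4 [([361.9, 219.8], 0.91), ([207.9, 216.8], 0.9), ([321.3, 228.4], 0.8
[... 264 characters left out ...]
 0.           0.           1.        ]] [ 349.   -9. 1208.] [[0.17, -0.99, 0.0], [-0.96, -0.16, -0.22], [0.22, 0.03, -0.98]]
cleaner [([221.7, 237.7], 0.8)]
lever_tip [([210.2, 286.2], 0.77)]
pointer_tip [([207.5, 298.0], 0.41)]
mat [([219.8, 235.9], 0.62)]
tray []
tray_bar []
part0 [([343.0, 227.1], 0.8), ([315.2, 313.2], 0.75), ([458.7, 294.1], 0.66), ([442.4, 251.0], 0.63), ([342.5, 285.0], 0.62), ([316.6, 245.2], 0.61)]
part4 [([343.0, 227.1], 0.8), ([315.2, 313.2], 0.75), ([458.7, 294.1], 0.66), ([442.4, 251.0], 0.63), ([342.5, 285.0], 0.62), ([316.6, 245.2], 0.61)]
white_bottle [([394.4, 198.0], 0.64), ([341.6, 224.8], 0.5)]
brown_bottle [([301.0, 184.2], 0.84), ([394.9, 198.6], 0.58)]
```

View pics/s0.png

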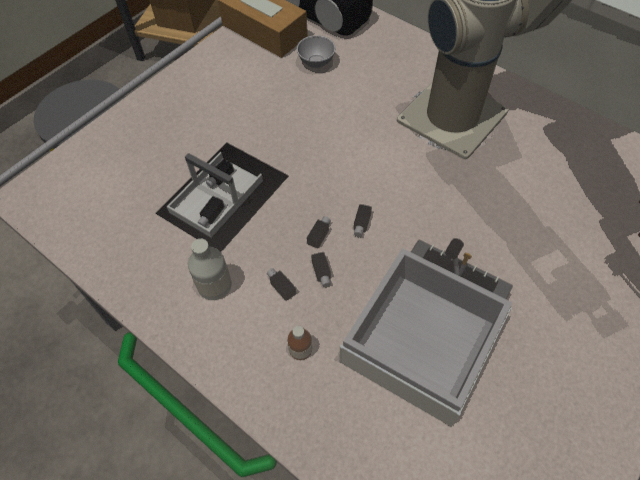

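View pics/t0.png

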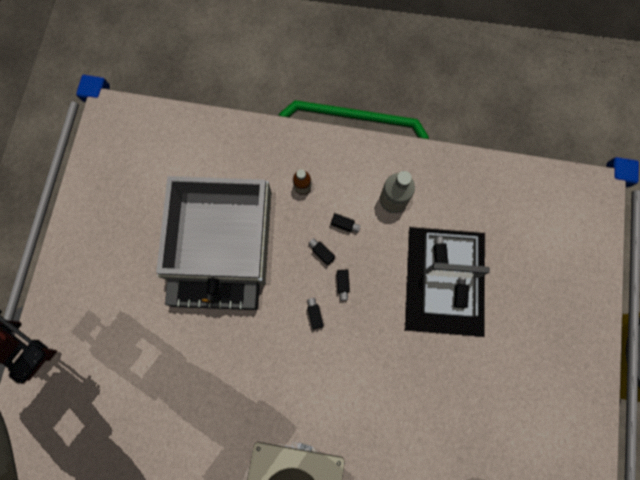

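The scene shows the cleaner at (425,330), two parts on the tray at (210,195), four loose parts around (320,250), and the white and brown bottles at (210,270) and (300,342). Next I fit poses by silhouette.

```bash
cat >> h.py <<'E'
from scipy.optimize import minimize
def box(c,s):
    return np.array([[c[0]+i*s[0]/2,c[1]+j*s[1]/2,c[2]+k*s[2]/2] for i in(-1,1) for j in(-1,1) for k in(-1,1)])
CLEAN=[box((0,0,55),(240,240,110)),box((-155,0,30),(70,220,60))]
PART=[box((-9,0,0),(58,30,30)),box((29,0,0),(18,18,18))]
TRAY=[box((0,0,13),(200,130,26)),box((0,0,105),(14,130,16)),box((0,-65,55),(14,6,110)),box((0,65,55),(14,6,110))]
MAT=[box((0,0,1.5),(270,200,3))]
S=4
def sil(d,boxes,x,y,yaw,z):
    m=np.zeros((480*S,640*S),np.uint8);c,s=np.cos(yaw),np.sin(yaw)
    for b in boxes:
        w=b@np.array([[c,s,0],[-s,c,0],[0,0,1]])+[x,y,z]
        p=np.array([proj(d,q) for q in w])*S+S/2-.5
        cv2.fillConvexPoly(m,cv2.convexHull(p.round().astype(np.int32)),1)
    return cv2.resize(m.astype(np.float32),(640,480),interpolation=cv2.INTER_AREA)
def fit(boxes,z,init,views):
    "views: list of (d,mask)"
    def f(p):
        l=0
        for d,m in views:
            s=sil(d,boxes,p[0],p[1],p[2],z); l+=np.abs(s-m).sum()/m.sum()
        return l/len(views)
    best=None
    for y0 in np.atleast_1d(init[2]):
        r=minimize(f,[init[0],init[1],y0],method='Nelder-Mead',options=dict(initial_simplex=np.array([[init[0],init[1],y0],[init[0]+12,init[1],y0],[init[0],init[1]+12,y0],[init[0],init[1],y0+.2]]),xatol=.1,fatol=1e-4,maxiter=150))
        if best is None or r.fun<best.fun: best=r
    return best.x,best.fun
def tri(ds,xys):
    A=[];b=[]
    for d,xy in zip(ds,xys):
        c=back(d,xy,0);e=back(d,xy,500);u=(e-c)/np.linalg.norm(e-c);P=np.eye(3)-np.outer(u,u);A.append(P);b.append(P@c)
    p=np.linalg.solve(sum(A),sum(b));return p,[np.linalg.norm(P@p-q) for P,q in zip(A,b)]
def parts(ds,z=15,minscore=.3,verbose=1):
    "find parts seen by both cameras, near height z"
    ms=[[k for k in ctrl.masks_of('part0',n) if k['score']>minscore] for n in('scene','top')]
    out=[]
    for k in ms[0]:
        ys,xs=np.nonzero(k['region']);p=back(ds[0],(xs.mean(),ys.mean()),z)
        q=[]
        for j in ms[1]:
            ys,xs=np.nonzero(j['region']);q.append(np.linalg.norm(back(ds[1],(xs.mean(),ys.mean()),z)-p))
        v=[(ds[0],k['region'])]
        if q and min(q)<20: v.append((ds[1],ms[1][int(np.argmin(q))]['region']))
        x,e=fit(PART,z,(p[0],p[1],np.arange(0,6.2,.785)),v)
        out.append(x); 
        if verbose: print('part',x.round(2).tolist(),'err',round(e,2),'score',round(k['score'],2),'views',len(v),'nearest',round(min(q or [999])))
    return out
E
python3 - <<'E'
from h import *
a=img('scene');b=img('top');ds=(a,b)
t,e=tri(ds,[ctrl.pinpoint('lever_tip',n)[0]['xy'] for n in('scene','top')]);print('lever',t.round(1),e)
p,e=tri(ds,[ctrl.pinpoint('pointer_tip',n)[0]['xy'] for n in('scene','top')]);print('pointer',p.round(1),e)
big=lambda l,n:ctrl.masks_of(l,n)
v=[]
for n,d in zip(('scene','top'),ds):
    k=ctrl.masks_of('cleaner',n);print('cl',[(round(i['score'],2),i['bbox'],int(i['region'].sum())) for i in k])
    if k: v.append((d,k[0]['region']))
c=back(b,(218,230),55)
x,e=fit(CLEAN,0,(c[0],c[1],[-.2,0,.2]),v);print('cleaner',x,e)
v=[];vm=[]
for n,d in zip(('scene','top'),ds):
    k=ctrl.masks_of('tray',n);print('tr',[(round(i['score'],2),i['bbox'],int(i['region'].sum())) for i in k])
    pm=sum([i['region'] for i in ctrl.masks_of('part0',n)]).astype(bool)
    if k:
        m=k[0]['region'].copy(); l,t_,r,bt=map(int,k[0]['bbox']); m[t_:bt,l:r]|=pm[t_:bt,l:r]; v.append((d,cv2.morphologyEx(m.astype(np.uint8),cv2.MORPH_CLOSE,np.ones((5,5))).astype(bool)))
    k=ctrl.masks_of('mat',n);print('mat',[(round(i['score'],2),i['bbox'],int(i['region'].sum())) for i in k])
c=back(b,(452,275),10)
x,e=fit(TRAY,3,(c[0],c[1],[-.2,0,.2]),v) if v else (0,0);print('tray',x,e)
parts(ds)
for l in('white_bottle','brown_bottle'):
    for n,d in zip(('scene','top'),ds): 
        k=ctrl.pinpoint(l,n)[0];print(l,back(d,k['xy'],0).round())
A=cv2.resize(b['pixels'][165:320,150:280],None,fx=3,fy=3,interpolation=cv2.INTER_CUBIC)
B=cv2.resize(b['pixels'][215:345,395:500],None,fx=3.8,fy=3.8,interpolation=cv2.INTER_CUBIC)
o=np.zeros((500,800,3),np.uint8);o[:465,:390]=A;o[:494,395:395+B.shape[1]]=B[:494];cv2.imwrite('pics/c1.png',o)
E
```

```text
lever [442.6 255.8 152.7] [np.float64(3.738232173857902), np.float64(3.7382321738580218)]Traceback (most recent call last):
  File "<stdin>", line 4, in <module>
IndexError: list index out of range
```

```bash
cat > look.py <<'E'
from h import *
a=img('scene');b=img('top');ds=(a,b)
for l in ('lever_tip','pointer_tip'):
    k=[ctrl.pinpoint(l,n) for n in('scene','top')]
    if all(k):
        t,e=tri(ds,[i[0]['xy'] for i in k]);print(l,t.round(1),round(e[0],1))
    else: print(l,'missed')
v=[]
for n,d in zip(('scene','top'),ds):
    k=ctrl.masks_of('cleaner',n);print('cl',[(round(i['score'],2),i['bbox'],int(i['region'].sum())) for i in k])
    if k: v.append((d,k[0]['region']))
c=back(b,(218,230),55)
if v: x,e=fit(CLEAN,0,(c[0],c[1],[-.2,0,.2]),v);print('cleaner',x,e)
v=[]
for n,d in zip(('scene','top'),ds):
    k=ctrl.masks_of('tray',n);print('tr',[(round(i['score'],2),i['bbox'],int(i['region'].sum())) for i in k])
    pm=np.zeros((480,640),bool)
    for i in ctrl.masks_of('part0',n): pm|=i['region']
    if k:
        m=k[0]['region'].copy(); l,t_,r,bt=map(int,k[0]['bbox']); m[t_:bt,l:r]|=pm[t_:bt,l:r]; v.append((d,cv2.morphologyEx(m.astype(np.uint8),cv2.MORPH_CLOSE,np.ones((5,5))).astype(bool)))
    k=ctrl.masks_of('mat',n);print('mat',[(round(i['score'],2),i['bbox'],int(i['region'].sum())) for i in k])
c=back(b,(452,275),10)
if v: x,e=fit(TRAY,3,(c[0],c[1],[-.2,0,.2]),v);print('tray',x,e)
parts(ds)
for l in('white_bottle','brown_bottle'):
    for n,d in zip(('scene','top'),ds): 
        for k in ctrl.pinpoint(l,n)[:1]:print(l,back(d,k['xy'],0).round())
A=cv2.resize(b['pixels'][165:320,150:280],None,fx=3,fy=3,interpolation=cv2.INTER_CUBIC)
B=cv2.resize(b['pixels'][215:345,395:500],None,fx=3.8,fy=3.8,interpolation=cv2.INTER_CUBIC)
o=np.zeros((500,800,3),np.uint8);o[:465,:390]=A;o[:494,395:395+B.shape[1]]=B[:494];cv2.imwrite('pics/c1.png',o)
E
time python3 look.py
```

```text
lever_tip [437.5 254.6 142.3] 1.2
pointer_tip [408.  266.5 116. ] 0.1
cl [(0.68, [336.5, 238.6, 511.9, 428.0], 19451)]
cl [(0.56, [155.4, 178.1, 267.0, 311.5], 13682), (0.25, [407.3, 223.2, 485.2, 339.3], 3548)]
cleaner [5.88279204e+02 2.93921986e+02 1.26154686e-01] 0.028854428556831978
tr [(0.76, [169.3, 151.1, 265.2, 237.6], 3492)]
mat [(0.78, [159.2, 143.0, 284.8, 250.2], 3135)]
tr [(0.86, [421.0, 230.2, 489.5, 316.7], 3834)]
mat [(0.73, [405.5, 225.0, 482.9, 337.6], 3729), (0.29, [309.3, 299.6, 326.9, 331.1], 320)]
tray [ 5.83250060e+02 -3.04343414e+02  8.62471933e-02] 0.17045620714126486
part [587.74, 28.88, 0.94] err 0.12 score 0.73 views 2 nearest 1
part [668.82, -21.35, 4.5] err 0.11 score 0.7 views 2 nearest 0
part [635.61, -273.39, 0.21] err 0.24 score 0.69 views 2 nearest 9
part [428.16, 18.38, 0.45] err 0.13 score 0.63 views 2 nearest 7
part [510.57, -39.95, 3.36] err 0.13 score 0.58 views 2 nearest 4
white_bottle [ 767. -138.    0.]
white_bottle [ 766. -146.    0.]
brown_bottle [760.  97.   0.]
brown_bottle [747. 110.   0.]
real	0m26.948s
user	0m36.632s
sys	0m5.624s
```

View pics/c1.png

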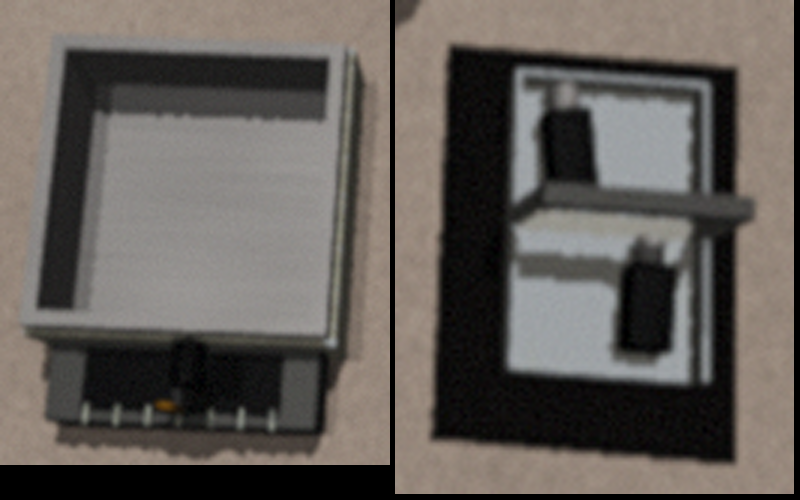

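Cleaner fit: (588, 294), yaw 0.126. The lever reads about 0.93 rad. The crop shows two parts on the tray, with the brass pointer just to the left of the lever in front. Now a planning helper, a better tray fit and the first lever approach.

```bash
cat >> h.py <<'E'
def pose(): 
    o=ctrl.get_obs();return np.array(o['ee_pos']),R.from_rotvec(o['orientation'])
def down(ang,tilt=0,tilt_axis=None):
    "tool z down, tool y along heading ang (rad); then tilt (rotvec world)"
    y=np.array([np.cos(ang),np.sin(ang),0]);z=np.array([0,0,-1.]);m=R.from_matrix(np.c_[np.cross(y,z),y,z])
    return m if not tilt else R.from_rotvec(np.array(tilt_axis)*tilt)*m
def plan(tg,Rt,p=None,Rc=None,turn_first=True):
    "print in-place turn and then shift, in move units (total)"
    if p is None: p,Rc=pose()
    r=(Rc.inv()*Rt).as_rotvec()/(np.pi/2)
    d=Rt.inv().apply(np.array(tg)-p)/50 if turn_first else Rc.inv().apply(np.array(tg)-p)/50
    print('turn',r.round(3).tolist(),'n>=',round(np.linalg.norm(r)/.115,1),'| shift',d.round(3).tolist(),'len',round(np.linalg.norm(d),2))
    return np.array(tg),Rt
CX,CY,CW=588.3,293.9,.126
def cl(x,y,z): c,s=np.cos(CW),np.sin(CW);return np.array([CX+c*x-s*y,CY+s*x+c*y,z])
def knob(a,x=-150): return cl(x,90*np.sin(.7-a),60+90*np.cos(.7-a))
E
python3 - <<'E'
from h import *
b=img('top')
# tray rim-top corners from crop (z=29), tray frame
px=np.array([[515,67],[712,80],[712,383],[505,370]],float);px=np.c_[395+(px[:,0]-395)/3.8,215+px[:,1]/3.8]
w=np.array([back(b,q,29) for q in px]);print(w.round(1).tolist(),w.mean(0).round(1))
print('yaws',np.arctan2(*(w[0]-w[3])[[1,0]]),np.arctan2(*(w[1]-w[2])[[1,0]]),np.arctan2(*(w[0]-w[1])[[1,0]])-np.pi/2)
px=np.array([[450,45],[735,68],[733,460],[433,437]],float);px=np.c_[395+(px[:,0]-395)/3.8,215+px[:,1]/3.8]
w=np.array([back(b,q,3) for q in px]);print('mat',w.round(1).tolist(),w.mean(0).round(1))
k=knob(.93,-153);print(k)
q=plan([k[0],k[1],200],down(CW+np.pi/2)); plan([k[0],k[1],k[2]-10],q[1],*q)
E
```

```text
[[675.3, -231.0, 29.0], [688.3, -362.9, 29.0], [486.9, -381.7, 29.0], [473.0, -248.2, 29.0]] [ 580.9 -305.9   29. ]
yaws 0.08525946232082267 0.09320023040546946 0.09872115144866411
mat [[690.5, -189.7, 3.0], [706.9, -385.5, 3.0], [442.3, -408.2, 3.0], [424.4, -211.9, 3.0]] [ 566.  -298.8    3. ]
[439.09133798 254.31764833 147.62997555]
turn [-0.0, -0.0, -0.361] n>= 3.1 | shift [-2.64, -6.603, 0.453] len 7.13
turn [0.0, 0.0, 0.0] n>= 0.0 | shift [0.0, 0.0, 1.247] len 1.25
```

apply_moves:
  targets:
    - [1, [0, 0, 0], [0, 0, -0.09]]
    - [1, [0, 0, 0], [0, 0, -0.09]]
    - [1, [0, 0, 0], [0, 0, -0.09]]
    - [1, [0, 0, 0], [0, 0, -0.09]]
    - [1, [-0.3, -0.7, 0], [0, 0, 0]]
    - [1, [-0.3, -0.7, 0], [0, 0, 0]]
    - [1, [-0.3, -0.7, 0], [0, 0, 0]]
    - [1, [-0.3, -0.7, 0], [0, 0, 0]]

```text
t: 3.4
ee_pos: [344.1, 432.8, 222.8]
orientation: [-0.196, 3.135, 0.0]
ft_force: [-0.3, 0.3, -0.4]
width: 88.0
grasp_force: 0.0
```

apply_moves:
  targets:
    - [1, [-0.3, -0.8, 0], [0, 0, 0]]
    - [1, [-0.3, -0.8, 0], [0, 0, 0]]
    - [1, [-0.3, -0.8, 0.2], [0, 0, 0]]
    - [1, [-0.3, -0.8, 0.2], [0, 0, 0]]
    - [1, [-0.2, -0.6, 0], [0, 0, 0]]
    - [1, [0, 0, 0], [0, 0, 0]]

```text
t: 4.15
ee_pos: [437.3, 252.6, 202.7]
orientation: [-0.191, 3.136, -0.0]
ft_force: [0.7, 1.6, 0.7]
width: 87.7
grasp_force: 0.0
```

Run:
```python
from h import *
k=knob(.93,-153);p,r=pose();print(p,r.as_matrix()[:,1])
q=plan([k[0],k[1],k[2]-10],down(CW+np.pi/2))
```

```text
[437.33274342 252.56245009 202.68559243] [-1.21334917e-01  9.92611621e-01 -8.55258232e-05]
turn [-0.0, -0.0, -0.003] n>= 0.0 | shift [-0.039, 0.03, 1.301] len 1.3
```

apply_moves:
  targets:
    - [1, [0, 0, 0.3], [0, 0, 0]]
    - [1, [0, 0, 0.3], [0, 0, 0]]
    - [1, [0, 0, 0.3], [0, 0, 0]]
    - [1, [0, 0, 0.3], [0, 0, 0]]
    - [1, [0, 0, 0.1], [0, 0, 0]]
    - [-0.3, [0, 0, 0], [0, 0, 0]]
    - [-1, [0, 0, 0], [0, 0, 0]]
    - [-1, [0, 0, 0], [0, 0, 0]]

```text
t: 5.15
ee_pos: [437.0, 254.1, 138.2]
orientation: [-0.195, 3.135, 0.001]
ft_force: [-0.7, -0.1, 0.8]
width: 61.6
grasp_force: 0.0
```

apply_moves:
  targets:
    - [-1, [0, 0, 0], [0, 0, 0]]
    - [-1, [0, 0, 0], [0, 0, 0]]
    - [-1, [0, 0, 0], [0, 0, 0]]

```text
t: 5.52
ee_pos: [436.7, 253.8, 137.8]
orientation: [-0.196, 3.135, -0.0]
ft_force: [0.9, -3.9, 3.3]
width: 31.5
grasp_force: 2.2
```

Run:
```python
from h import *
p,r=pose();o=ctrl.get_obs();print(o['width'],o['ft_force'],p)
c,s=np.cos(CW),np.sin(CW);ly=-s*(p[0]-CX)+c*(p[1]-CY);lx=c*(p[0]-CX)+s*(p[1]-CY)
a=.7-np.arcsin(ly/90);print('local',lx,ly,'angle',a,'knob z - tcp',knob(a)[2]-p[2])
off=p-knob(a,-153)
Rt=r
for b in np.linspace(a,-.03,9)[1:]:
    print(round(b,2),(Rt.inv().apply(knob(b,-153)+off-p)/50).round(3)); p=knob(b,-153)+off
```

```text
31.53836089526478 [ 0.88560706 -3.94655781  3.28165532] [436.70400636 253.84809845 137.7889492 ]
local -155.42741290897686 -20.683796153975166 angle 0.9318926843706439 knob z - tcp 9.802035365710765
0.81 [ 0.     0.213 -0.037]
0.69 [ 0.     0.216 -0.011]
0.57 [0.    0.216 0.015]
0.45 [0.    0.212 0.041]
0.33 [0.    0.206 0.066]
0.21 [0.    0.197 0.09 ]
0.09 [0.    0.184 0.113]
-0.03 [0.    0.17  0.134]
```

apply_moves:
  targets:
    - [-1, [0, 0, 0], [0, 0, 0]]
    - [-1, [0, 0, 0], [0, 0, 0]]
    - [-1, [0, 0, 0], [0, 0, 0]]

```text
t: 5.9
ee_pos: [436.8, 253.6, 137.8]
orientation: [-0.196, 3.135, -0.001]
ft_force: [-0.1, -5.8, 4.6]
width: 25.2
grasp_force: 30.0
```

Run:
```python
from h import *
p,r=pose();o=ctrl.get_obs();print(o['width'],o['grasp_force'],o['ft_force'],p)
```

```text
25.21043388216881 30.002229809761047 [-0.14028432 -5.80832759  4.57012236] [436.76372405 253.63029574 137.84376168]
```

apply_moves:
  targets:
    - [-1, [0, 0.21, -0.04], [0, 0, 0]]
    - [-1, [0, 0.21, -0.01], [0, 0, 0]]
    - [-1, [0, 0.21, 0.02], [0, 0, 0]]
    - [-1, [0, 0.21, 0.04], [0, 0, 0]]
    - [-1, [0, 0, 0], [0, 0, 0]]

```text
t: 6.52
ee_pos: [431.8, 296.1, 137.2]
orientation: [-0.197, 3.135, 0.0]
ft_force: [1.7, -1.7, 1.1]
width: 25.3
grasp_force: 30.0
```

apply_moves:
  targets:
    - [-1, [0, 0.2, 0.07], [0, 0, 0]]
    - [-1, [0, 0.2, 0.09], [0, 0, 0]]
    - [-1, [0, 0.18, 0.11], [0, 0, 0]]
    - [-1, [0, 0.16, 0.12], [0, 0, 0]]
    - [-1, [0, 0, 0], [0, 0, 0]]

```text
t: 7.15
ee_pos: [427.2, 331.7, 118.3]
orientation: [-0.197, 3.135, -0.003]
ft_force: [1.5, -8.1, 10.5]
width: 25.3
grasp_force: 33.6
```

Run:
```python
from h import *
p,r=pose();o=ctrl.get_obs();print(o['width'],o['grasp_force'],o['ft_force'],p)
c,s=np.cos(CW),np.sin(CW);ly=-s*(p[0]-CX)+c*(p[1]-CY);print(ly,.7-np.arcsin(ly/90))
```

```text
25.335322727733118 33.56204867362976 [ 1.48627967 -8.11134176 10.4836815 ] [427.16213435 331.65646882 118.29887421]
57.70684525639352 0.003955698906051186
```

apply_moves:
  targets:
    - [-1, [0, 0.04, 0.02], [0, 0, 0]]
    - [-1, [0, 0, 0], [0, 0, 0]]
    - [-0.2, [0, 0, 0], [0, 0, 0]]
    - [0.1, [0, 0, 0], [0, 0, 0]]
    - [0.1, [0, 0, 0], [0, 0, 0]]
    - [0.1, [0, 0, -0.3], [0, 0, 0]]
    - [0.1, [0, 0, -0.6], [0, 0, 0]]
    - [0.1, [0, 0, -0.8], [0, 0, 0]]

```text
t: 8.15
ee_pos: [426.0, 334.2, 202.5]
orientation: [0.196, -3.134, 0.001]
ft_force: [-0.0, -0.1, 0.1]
width: 48.1
grasp_force: 0.0
```

apply_moves:
  targets:
    - [1, [0, -0.6, -0.6], [0, 0, 0]]
    - [1, [0, -0.9, 0], [0, 0, 0]]
    - [1, [0, -0.9, 0], [0, 0, 0]]
    - [1, [0, -0.9, 0], [0, 0, 0]]
    - [1, [0, -0.9, 0], [0, 0, 0]]
    - [1, [0, -0.9, 0], [0, 0, 0]]
    - [1, [0, -0.9, 0], [0, 0, 0]]
    - [1, [0, -0.9, 0], [0, 0, 0]]

```text
t: 9.15
ee_pos: [469.7, -9.2, 232.6]
orientation: [-0.196, 3.134, 0.0]
ft_force: [1.4, -0.3, -0.4]
width: 88.0
grasp_force: 0.0
```

apply_moves:
  targets:
    - [1, [0, -0.9, 0], [0, 0, 0]]
    - [1, [0, -0.9, 0], [0, 0, 0]]
    - [1, [0, 0, 0], [0, 0, 0]]

```text
t: 9.52
ee_pos: [481.2, -99.4, 232.4]
orientation: [-0.19, 3.135, -0.001]
ft_force: [-0.3, 0.8, -0.4]
width: 87.8
grasp_force: 0.0
```

Run:
```python
from h import *
p,r=pose();print(p)
a=img('scene');b=img('top');ds=(a,b)
for l in ('lever_tip','pointer_tip'):
    k=[ctrl.pinpoint(l,n) for n in('scene','top')];print(l,[[(np.round(i['xy'],1).tolist(),round(i['score'],2)) for i in j] for j in k])
    if all(k):
        t,e=tri(ds,[i[0]['xy'] for i in k]);print(l,t.round(1),round(e[0],1))
for n,d in zip('st',ds):
    print(n,'knob off',proj(d,knob(0)).round(1),'ptr base',proj(d,cl(-178,0,60)).round(1))
    for t in np.arange(0,1.41,.2): print(round(t,1),proj(d,cl(-178,45*np.sin(.7-t),60+45*np.cos(.7-t))).round(1))
A=cv2.resize(a['pixels'][225:300,410:520],None,fx=7,fy=7,interpolation=cv2.INTER_CUBIC)[:525,:]
A=cv2.resize(A,None,fx=.52,fy=.52)
B=cv2.resize(b['pixels'][265:320,160:265],None,fx=7,fy=7,interpolation=cv2.INTER_CUBIC)
o=np.zeros((600,800,3),np.uint8);o[:A.shape[0]//1,:A.shape[1]]=A;h=600-A.shape[0];B=cv2.resize(B,None,fx=h/B.shape[0],fy=h/B.shape[0]);print(A.shape,B.shape);o[A.shape[0]:,:min(800,B.shape[1])]=B[:,:800];cv2.imwrite('pics/c2.png',o)
```

```text
[481.1586735  -99.38616613 232.43722457]
lever_tip [[([488.9, 273.3], 0.73)], [([176.2, 282.5], 0.72), ([441.8, 250.1], 0.67), ([395.4, 200.0], 0.39)]]
lever_tip [437.3 334.9 132.3] 3.3
pointer_tip [[([217.9, 199.0], 0.6), ([469.7, 254.4], 0.57)], [([208.1, 296.9], 0.38), ([304.8, 185.8], 0.17)]]
pointer_tip [580.7  79.3 442. ] 210.3
s knob off [490.5 271.8] ptr base [462.4 265.1]
0.0 [478.7 263.2]
0.2 [475.9 260.4]
0.4 [472.5 257.7]
0.6 [468.7 255.3]
0.8 [464.7 253.4]
1.0 [460.6 251.9]
1.2 [456.6 251. ]
1.4 [452.9 250.7]
t knob off [178.5 284.6] ptr base [209.6 300.8]
0.0 [193.9 298.9]
0.2 [196.5 298.8]
0.4 [199.7 298.8]
0.6 [203.3 298.9]
0.8 [207.1 299. ]
1.0 [211.1 299.2]
1.2 [215.  299.5]
1.4 [218.6 299.9]
(273, 400, 3) (327, 624, 3)
```

View pics/c2.png

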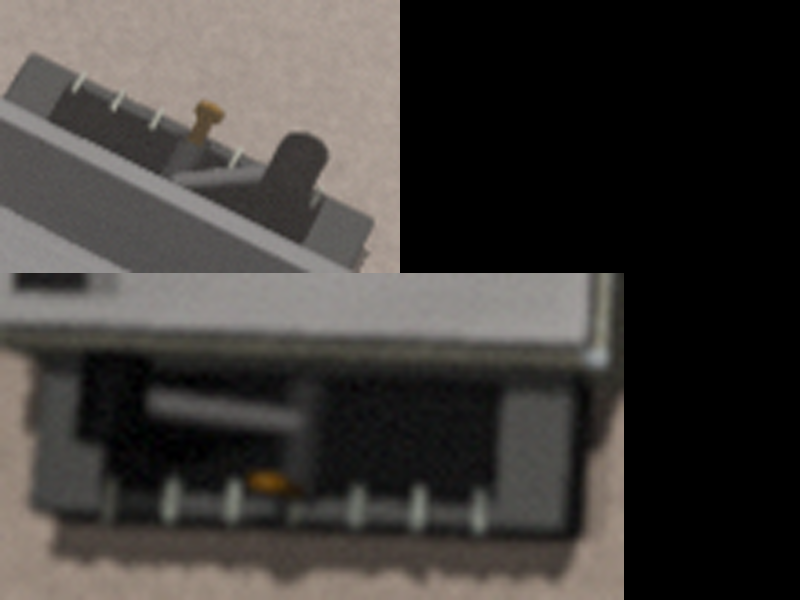

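The lever now lies at its left stop, knob at crop (300,160). The brass pointer is at crop (208,107) in the scene view and (270,483) in the top view. Next I measure its angle from the brass pixels.

```bash
cat > ptr.py <<'E'
from h import *
ts=np.linspace(0,1.4,281)
for n in('scene','top'):
    acc=0
    for i in range(4): d=img(n);acc=acc+d['pixels'].astype(float)
    px=acc/4; b0=proj(d,cl(-178,0,60));c0,r0=map(int,b0)
    w=px[r0-22:r0+10,c0-25:c0+25]; s=np.clip(w[...,2]-w[...,0]-25,0,40)/40
    hsv=cv2.cvtColor(w.astype(np.uint8),cv2.COLOR_BGR2HSV);s=s*(hsv[...,1]>90)
    ys,xs=np.mgrid[r0-22:r0+10,c0-25:c0+25]
    cen=np.array([(s*xs).sum(),(s*ys).sum()])/s.sum()
    print(n,'mass',s.sum().round(1),'cen',cen.round(2),'base',b0.round(1))
    yy,xx=np.nonzero(s>.3);print([(x+c0-25,y+r0-22,round(s[y,x],1)) for y,x in zip(yy,xx)])
    tip=np.array([proj(d,cl(-178,45*np.sin(.7-t),60+45*np.cos(.7-t))) for t in ts])
    u=(tip-b0);v=cen-b0;cr=np.abs(u[:,0]*v[1]-u[:,1]*v[0])/np.linalg.norm(u,axis=1)
    print('angle by direction',ts[cr.argmin()])
    for f in (1,.9,.8,.7,.6): 
        m=np.array([proj(d,cl(-178,45*f*np.sin(.7-t),60+45*f*np.cos(.7-t))) for t in ts]);e=np.linalg.norm(m-cen,axis=1);print(f,ts[e.argmin()].round(2),e.min().round(2))
E
python3 ptr.py
```

```text
scene mass 18.8 cen [466.68 256.13] base [462.4 265.1]
[(np.int64(465), np.int64(253), np.float64(0.6)), (np.int64(466), np.int64(253), np.float64(1.0)), (np.int64(467), np.int64(253), np.float64(0.9)), (np.int64(465), np.int64(254), np.float64(0.3)), (np.int64(466), np.int64(254), np.float64(0.7)), (np.int64(467), np.int64(254), np.float64(0.9)), (np.int64(468), np.int64(254), np.float64(1.0)), (np.int64(469), np.int64(254), np.float64(1.0)), (np.int64(467), np.int64(255), np.float64(0.4)), (np.int64(468), np.int64(255), np.float64(0.7)), (np.int64(469), np.int64(255), np.float64(1.0)), (np.int64(470), np.int64(255), np.float64(0.7)), (np.int64(465), np.int64(256), np.float64(0.4)), (np.int64(469), np.int64(256), np.float64(0.4)), (np.int64(470), np.int64(256), np.float64(0.6)), (np.int64(467), np.int64(257), np.float64(0.4)), (np.int64(467), np.int64(258), np.float64(0.3))]
angle by direction 0.665
1 0.66 1.66
0.9 0.66 0.47
0.8 0.66 0.72
0.7 0.67 1.89
0.6 0.67 3.06
top mass 14.8 cen [204.63 299.71] base [209.6 300.8]
[(np.int64(204), np.int64(298), np.float64(0.4)), (np.int64(205),
[... 257 characters left out ...]
9), np.float64(1.0)), (np.int64(207), np.int64(299), np.float64(0.5)), (np.int64(202), np.int64(300), np.float64(0.7)), (np.int64(203), np.int64(300), np.float64(1.0)), (np.int64(204), np.int64(300), np.float64(1.0)), (np.int64(205), np.int64(300), np.float64(1.0)), (np.int64(206), np.int64(300), np.float64(1.0)), (np.int64(207), np.int64(300), np.float64(0.8)), (np.int64(203), np.int64(301), np.float64(0.4)), (np.int64(204), np.int64(301), np.float64(0.6)), (np.int64(205), np.int64(301), np.float64(0.7)), (np.int64(206), np.int64(301), np.float64(0.7)), (np.int64(207), np.int64(301), np.float64(0.4))]
angle by direction 0.43
1 0.68 0.81
0.9 0.64 0.64
0.8 0.6 0.46
0.7 0.56 0.29
0.6 0.48 0.11
```

Run:
```python
from h import *
b=img('top')
f=lambda x,y:(395+(x-395)/3.8,215+y/3.8)
print(back(b,f(545,180),116).round(1),back(b,f(752,199),116).round(1),back(b,f(752,217),116).round(1))
d=np.array([np.cos(.09),np.sin(.09)]);c=np.array([581,-306]);n=np.array([-d[1],d[0]])
for s in(-65,65):
  for u in(-7,7): q=proj(b,[*(c+n*s+d*u),116]);print('pred crop',((q-[395,215])*3.8+[395,0]).round())
q=plan([581,-306,232],down(.09));plan([581,-306,89],q[1],*q)
```

```text
[ 583.1 -241.2  116. ] [ 592.4 -368.   116. ] [ 581.3 -369.   116. ]
pred crop [756. 220.]
pred crop [756. 197.]
pred crop [543. 204.]
pred crop [544. 181.]
turn [-0.0, -0.0, 1.022] n>= 8.9 | shift [-4.34, 1.623, -0.007] len 4.63
turn [0.0, 0.0, 0.0] n>= 0.0 | shift [0.0, 0.0, 2.86] len 2.86
```

apply_moves:
  targets:
    - [1, [0, 0, 0], [0, 0, 0.114]]
    - [1, [0, 0, 0], [0, 0, 0.114]]
    - [1, [0, 0, 0], [0, 0, 0.114]]
    - [1, [0, 0, 0], [0, 0, 0.114]]
    - [1, [0, 0, 0], [0, 0, 0.114]]
    - [1, [0, 0, 0], [0, 0, 0.114]]
    - [1, [0, 0, 0], [0, 0, 0.114]]
    - [1, [0, 0, 0], [0, 0, 0.114]]

```text
t: 11.28
ee_pos: [480.7, -97.3, 231.7]
orientation: [-1.919, -2.488, 0.0]
ft_force: [0.1, -0.7, -0.8]
width: 88.3
grasp_force: 0.0
```

apply_moves:
  targets:
    - [1, [0, 0, 0], [0, 0, 0.11]]
    - [1, [-0.72, 0.27, 0], [0, 0, 0]]
    - [1, [-0.72, 0.27, 0], [0, 0, 0]]
    - [1, [-0.72, 0.27, 0], [0, 0, 0]]
    - [1, [-0.72, 0.27, 0], [0, 0, 0]]
    - [1, [-0.72, 0.27, 0], [0, 0, 0]]
    - [1, [-0.72, 0.27, 0], [0, 0, 0]]
    - [1, [0, 0, 0], [0, 0, 0]]

```text
t: 12.28
ee_pos: [581.4, -307.3, 231.2]
orientation: [2.121, 2.317, -0.0]
ft_force: [-0.4, 0.9, -0.4]
width: 87.7
grasp_force: 0.0
```

Run:
```python
from h import *
print(pose()[0]);q=plan([581,-306,89],down(.09))
```

```text
[ 581.37453007 -307.27865869  231.17344003]
turn [0.0, 0.0, -0.001] n>= 0.0 | shift [0.026, -0.005, 2.843] len 2.84
```

apply_moves:
  targets:
    - [0.3, [0.03, 0, 0.5], [0, 0, 0]]
    - [0.3, [0, 0, 0.5], [0, 0, 0]]
    - [0.3, [0, 0, 0.5], [0, 0, 0]]
    - [0.3, [0, 0, 0.5], [0, 0, 0]]
    - [0.3, [0, 0, 0.5], [0, 0, 0]]
    - [0, [0, 0, 0.33], [0, 0, 0]]
    - [-0.3, [0, 0, 0], [0, 0, 0]]
    - [-1, [0, 0, 0], [0, 0, 0]]

```text
t: 13.28
ee_pos: [581.2, -303.7, 91.0]
orientation: [2.118, 2.319, 0.0]
ft_force: [-0.1, 0.3, 0.3]
width: 30.3
grasp_force: 0.0
```

apply_moves:
  targets:
    - [-1, [0, 0, 0], [0, 0, 0]]
    - [-1, [0, 0, 0], [0, 0, 0]]
    - [-1, [0, 0, 0], [0, 0, 0]]
    - [-1, [0, 0, 0], [0, 0, 0]]
    - [-1, [0, 0, 0], [0, 0, 0]]

```text
t: 13.9
ee_pos: [581.5, -304.0, 91.3]
orientation: [2.118, 2.318, 0.001]
ft_force: [1.4, 0.8, 5.4]
width: 13.7
grasp_force: 30.0
```

apply_moves:
  targets:
    - [-1, [0, 0, -0.05], [0, 0, 0]]
    - [-1, [0, 0, -0.15], [0, 0, 0]]
    - [-1, [0, 0, -0.3], [0, 0, 0]]
    - [-1, [0, 0, -0.4], [0, 0, 0]]
    - [-1, [0, 0, -0.5], [0, 0, 0]]
    - [-1, [0, 0, -0.5], [0, 0, 0]]
    - [-1, [0, 0, -0.5], [0, 0, 0]]
    - [-1, [0, 0, -0.5], [0, 0, 0]]

```text
t: 14.9
ee_pos: [580.7, -303.7, 237.6]
orientation: [2.118, 2.318, 0.0]
ft_force: [-0.0, 0.6, -3.5]
width: 13.7
grasp_force: 30.0
```

apply_moves:
  targets:
    - [-1, [0, 0, -0.4], [0, 0, 0]]
    - [-1, [0, 0, -0.3], [0, 0, 0]]
    - [-1, [0, 0, -0.2], [0, 0, 0]]
    - [-1, [0, 0, -0.1], [0, 0, 0]]
    - [-1, [0, 0, 0], [0, 0, 0]]

```text
t: 15.52
ee_pos: [580.6, -303.6, 284.9]
orientation: [-2.119, -2.319, 0.0]
ft_force: [0.1, -0.5, -3.1]
width: 13.5
grasp_force: 30.0
```

Run:
```python
from h import *
p,r=pose();o=ctrl.get_obs();print(p,o['qpos'].round(2),o['moment'],o['ft_force'])
th=.8
# rows: world path; bar target when tipped. tool: TCP 19+... TCP is 14mm below bar centre
ax=np.array([-np.sin(CW),np.cos(CW),0])
for lip_x,lip_z in((-50,75),):
    Rt=R.from_rotvec(-th*ax)
    lip=cl(lip_x,0,lip_z); cz=R.from_euler('z',CW)
    tcp=lip-(Rt*cz).apply([-100,0,-88]);print('tip tcp',tcp)
q=plan([tcp[0],tcp[1],p[2]],down(CW));
q2=plan(tcp,Rt*down(CW),*q)
plan([q2[0][0],q2[0][1],q2[0][2]],q2[1],q2[0],q[1])
```

```text
[ 580.58902694 -303.55634079  284.93119161] [-0.5   0.41  1.5  -0.    1.23 -0.59] [-0.07273135  0.05789371  0.03772106] [ 0.11066011 -0.46521169 -3.07327984]
tip tcp [545.1878378  288.43893698 208.04579951]
turn [-0.0, -0.0, -0.023] n>= 0.2 | shift [11.835, 0.785, 0.0] len 11.86
turn [-0.509, -0.0, -0.0] n>= 4.4 | shift [0.0, -1.103, 1.071] len 1.54
turn [-0.509, -0.0, -0.0] n>= 4.4 | shift [0.0, 0.0, 0.0] len 0.0
```

Run:
```python
from h import *
p,r=pose()
ax=np.array([-np.sin(CW),np.cos(CW),0]);cz=R.from_euler('z',CW)
def P(th,lx,lz): 
    Rt=R.from_rotvec(-th*ax);return cl(lx,0,lz)-(Rt*cz).apply([-100,0,-88]),Rt*down(CW)
t0,R0=P(0,-50,p[2]-88);print(t0);plan(t0,R0)
cur=(t0,R0)
for th,lz in zip([.16,.32,.48,.64,.8,.96],[180,160,140,120,100,80]):
    t,Rt=P(th,-50,lz); d=cur[1].inv().apply(t-cur[0])/50;w=(cur[1].inv()*Rt).as_rotvec()/(np.pi/2);print(th,d.round(2).tolist(),w.round(3).tolist(),t.round());cur=(t,Rt)
```

```text
[637.90362482 300.18334343 284.93119161]
turn [-0.0, -0.0, -0.023] n>= 0.2 | shift [11.835, 2.655, 0.0] len 12.13
0.16 [-0.0, -0.31, 0.04] [-0.102, 0.0, -0.0] [623. 298. 283.]
0.32 [0.0, -0.37, 0.1] [-0.102, 0.0, 0.0] [605. 296. 275.]
0.48 [0.0, -0.43, 0.08] [-0.102, 0.0, 0.0] [586. 294. 264.]
0.64 [-0.0, -0.49, 0.06] [-0.102, 0.0, 0.0] [566. 291. 250.]
0.8 [-0.0, -0.54, 0.02] [-0.102, 0.0, -0.0] [545. 288. 233.]
0.96 [0.0, -0.59, -0.02] [-0.102, -0.0, 0.0] [524. 286. 212.]
```

apply_moves:
  targets:
    - [-1, [0.1, 0.02, 0], [0, 0, -0.023]]
    - [-1, [0.25, 0.06, 0], [0, 0, 0]]
    - [-1, [0.4, 0.09, 0], [0, 0, 0]]
    - [-1, [0.55, 0.12, 0], [0, 0, 0]]
    - [-1, [0.7, 0.16, 0], [0, 0, 0]]
    - [-1, [0.8, 0.18, 0], [0, 0, 0]]
    - [-1, [0.8, 0.18, 0], [0, 0, 0]]
    - [-1, [0.8, 0.18, 0], [0, 0, 0]]

```text
t: 16.52
ee_pos: [602.0, -76.4, 285.2]
orientation: [-2.076, -2.358, -0.0]
ft_force: [0.9, 0.1, -3.3]
width: 14.0
grasp_force: 30.0
```

apply_moves:
  targets:
    - [-1, [0.8, 0.18, 0], [0, 0, 0]]
    - [-1, [0.8, 0.18, 0], [0, 0, 0]]
    - [-1, [0.8, 0.18, 0], [0, 0, 0]]
    - [-1, [0.8, 0.18, 0], [0, 0, 0]]
    - [-1, [0.8, 0.18, 0], [0, 0, 0]]
    - [-1, [0.7, 0.16, 0], [0, 0, 0]]
    - [-1, [0.6, 0.14, 0], [0, 0, 0]]
    - [-1, [0.6, 0.14, 0], [0, 0, 0]]

```text
t: 17.52
ee_pos: [630.6, 224.4, 285.1]
orientation: [-2.075, -2.358, 0.0]
ft_force: [0.9, 0.3, -2.9]
width: 14.1
grasp_force: 30.0
```

apply_moves:
  targets:
    - [-1, [0.5, 0.11, 0], [0, 0, 0]]
    - [-1, [0.4, 0.09, 0], [0, 0, 0]]
    - [-1, [0.3, 0.07, 0], [0, 0, 0]]
    - [-1, [0.2, 0.05, 0], [0, 0, 0]]
    - [-1, [0.1, 0.02, 0], [0, 0, 0]]
    - [-1, [0, 0, 0], [0, 0, 0]]

```text
t: 18.27
ee_pos: [639.0, 298.3, 285.1]
orientation: [2.077, 2.357, -0.0]
ft_force: [-0.3, 0.5, -3.8]
width: 13.9
grasp_force: 30.0
```

Run:
```python
from h import *
p,r=pose();o=ctrl.get_obs();print(p,o['qpos'].round(2),o['ft_force'],o['width']);plan([637.9,300.2,285],down(CW))
img('scene','s2.png')
```

```text
[639.04611664 298.30110973 285.08108844] [ 0.42  0.49  1.38 -0.    1.28  0.29] [-0.34658853  0.51499855 -3.78066049] 13.8624306498347
turn [-0.0, 0.0, 0.0] n>= 0.0 | shift [0.041, -0.018, 0.002] len 0.04
```

View pics/s2.png

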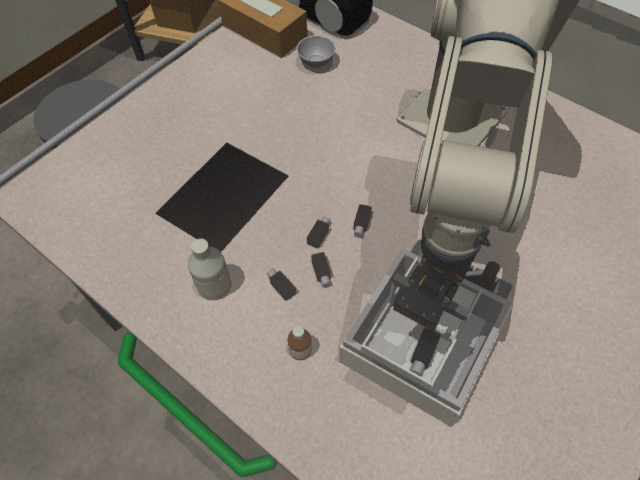

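The tray is level over the tank at (425,330), with its lip inside the walls. Now I tip it about the lip.

apply_moves:
  targets:
    - [-1, [0.02, -0.15, 0], [-0.051, 0, 0]]
    - [-1, [0.02, -0.16, 0.04], [-0.051, 0, 0]]
    - [-1, [0, -0.18, 0.05], [-0.051, 0, 0]]
    - [-1, [0, -0.19, 0.05], [-0.051, 0, 0]]
    - [-1, [0, -0.21, 0.04], [-0.051, 0, 0]]
    - [-1, [0, -0.22, 0.04], [-0.051, 0, 0]]
    - [-1, [0, -0.24, 0.03], [-0.051, 0, 0]]
    - [-1, [0, -0.25, 0.03], [-0.051, 0, 0]]

```text
t: 19.32
ee_pos: [568.0, 290.8, 248.1]
orientation: [1.746, 1.979, 0.66]
ft_force: [1.4, -1.4, -3.0]
width: 13.9
grasp_force: 30.0
```

apply_moves:
  targets:
    - [-1, [0, -0.27, 0.01], [-0.051, 0, 0]]
    - [-1, [0, -0.27, 0.01], [-0.051, 0, 0]]
    - [-1, [0, 0, 0], [0, 0, 0]]
    - [-1, [0, 0, 0], [0, 0, 0]]

```text
t: 19.82
ee_pos: [555.6, 288.4, 240.7]
orientation: [1.681, 1.897, 0.744]
ft_force: [0.0, 0.2, -2.2]
width: 13.9
grasp_force: 30.0
```

Run:
```python
from h import *
p,r=pose();o=ctrl.get_obs();print(p,o['qpos'].round(2),o['ft_force'],o['width'],r.apply([0,0,1]).round(2))
img('scene','s3.png')
```

```text
[555.62053183 288.42141694 240.73376281] [ 0.63  0.25  2.09 -1.25  0.37  1.61] [ 0.01862086  0.1604489  -2.18759483] 13.944500551344628 [ 0.68  0.08 -0.73]
```

View pics/s3.png

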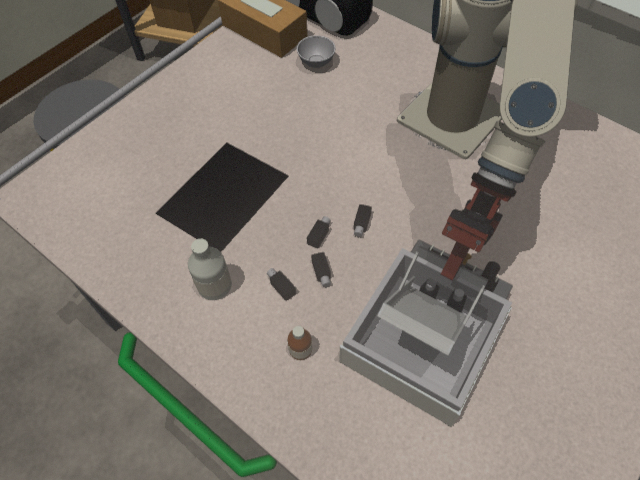

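Run:
```python
from h import *
p,r=pose()
ax=np.array([-np.sin(CW),np.cos(CW),0]);cz=R.from_euler('z',CW)
def P(th,lx,lz): 
    Rt=R.from_rotvec(-th*ax);return cl(lx,0,lz)-(Rt*cz).apply([-100,0,-88]),Rt*down(CW)
T=(r*down(CW).inv());print('tilt',T.as_rotvec(),'lip',p+(T*cz).apply([-100,0,-88]),cl(-50,0,0))
cur=(p,r)
for th,lx,lz in zip([.65,.55,.45,.35,.25,.15,.07,0],[-48,-45,-42,-40,-40,-40,-40,-40],[128,148,165,175,185,190,195,198]):
    t,Rt=P(th,lx,lz); d=cur[1].inv().apply(t-cur[0])/50;w=(cur[1].inv()*Rt).as_rotvec()/(np.pi/2);print(th,d.round(2).tolist(),w.round(3).tolist(),t.round());cur=(t,Rt)
```

```text
tilt [ 0.08496375 -0.75001784 -0.00549666] lip [543.50238712 286.0753136  108.28852161] [538.69637518 287.61665657   0.        ]
0.65 [0.03, 0.41, -0.1] [0.067, 0.007, -0.001] [567. 291. 259.]
0.55 [0.0, 0.46, -0.07] [0.064, 0.0, -0.0] [583. 293. 275.]
0.45 [-0.0, 0.39, -0.05] [0.064, 0.0, 0.0] [598. 295. 288.]
0.35 [0.0, 0.29, 0.05] [0.064, 0.0, 0.0] [612. 297. 292.]
0.25 [-0.0, 0.23, 0.02] [0.064, 0.0, 0.0] [623. 298. 295.]
0.15 [0.0, 0.19, 0.11] [0.064, -0.0, 0.0] [634. 300. 292.]
0.07 [0.0, 0.15, 0.07] [0.051, -0.0, 0.0] [641. 301. 290.]
0 [0.0, 0.12, 0.08] [0.045, 0.0, 0.0] [648. 301. 286.]
```

apply_moves:
  targets:
    - [-1, [0, 0, 0], [0, 0, 0]]
    - [-1, [0.03, 0.41, -0.1], [0.067, 0.007, 0]]
    - [-1, [0, 0.46, -0.07], [0.064, 0, 0]]
    - [-1, [0, 0.39, -0.05], [0.064, 0, 0]]
    - [-1, [0, 0.29, 0.05], [0.064, 0, 0]]
    - [-1, [0, 0.23, 0.02], [0.064, 0, 0]]
    - [-1, [0, 0.19, 0.11], [0.064, 0, 0]]
    - [-1, [0, 0.15, 0.07], [0.051, 0, 0]]

```text
t: 20.88
ee_pos: [631.5, 289.9, 279.5]
orientation: [2.016, 2.233, 0.164]
ft_force: [-0.2, -0.6, -2.4]
width: 14.2
grasp_force: 30.0
```

apply_moves:
  targets:
    - [-1, [0, 0.12, 0.08], [0.045, 0, 0]]
    - [-1, [0, 0, 0], [0, 0, 0]]

```text
t: 21.12
ee_pos: [638.5, 290.2, 275.4]
orientation: [2.051, 2.267, 0.088]
ft_force: [0.1, -0.1, -3.5]
width: 13.6
grasp_force: 30.0
```

Run:
```python
from h import *
p,r=pose();o=ctrl.get_obs();print(p,o['qpos'].round(2),o['ft_force'],o['width'],r.apply([0,0,1]).round(3))
plan([581.5,-304,p[2]],down(.09))
img('scene','s4.png')
```

```text
[638.48673189 290.16740664 275.42476349] [ 0.43  0.45  1.47 -0.06  1.14  0.36] [ 0.10483229 -0.05707095 -3.46973776] 13.578922608198614 [ 0.1   -0.013 -0.995]
turn [0.063, 0.014, 0.007] n>= 0.6 | shift [-11.733, -2.203, 0.0] len 11.94
```

View pics/s4.png

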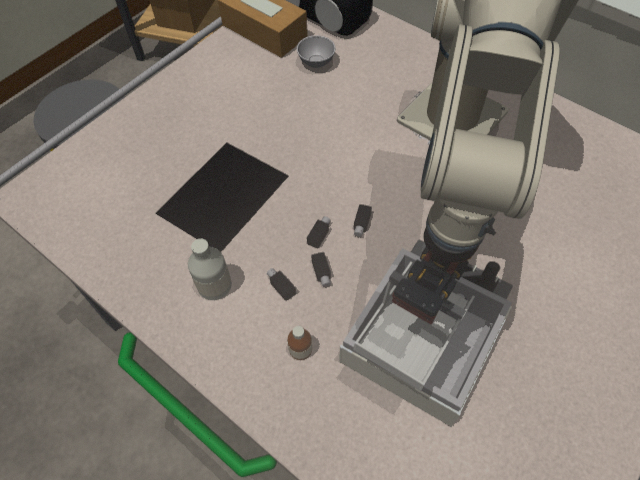

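The far half of the tray is empty and the gripper hides the near half. I'll level it, average the weight, and check the top view.

apply_moves:
  targets:
    - [-1, [0, 0, -0.2], [0.063, 0.014, 0.007]]
    - [-1, [0, 0, 0], [0, 0, 0]]
    - [-1, [0, 0, 0], [0, 0, 0]]

```text
t: 21.55
ee_pos: [635.5, 290.3, 285.5]
orientation: [2.118, 2.318, -0.0]
ft_force: [-0.6, 0.2, -2.4]
width: 13.8
grasp_force: 30.0
```

Run:
```python
from h import *
f=[];m=[]
for i in range(6): b=img('top');o=ctrl.get_obs();f.append(o['ft_force']);m.append(o['moment'])
print(np.mean(f,0),np.mean(m,0),o['ee_pos'],o['orientation'])
cv2.imwrite('pics/t5.png',cv2.resize(b['pixels'][140:330,110:330],None,fx=3.15,fy=3.15,interpolation=cv2.INTER_CUBIC))
plan([581.5,-304,290],down(.09))
```

```text
[ 0.26161096 -0.21302788 -2.57157715] [-0.05900513  0.07301139  0.00426785] [635.71518663 290.48520704 285.69893522] [ 2.11858287e+00  2.31841252e+00 -1.82523409e-03]
turn [-0.0, 0.001, 0.0] n>= 0.0 | shift [-11.744, -2.149, -0.086] len 11.94
```

View pics/t5.png

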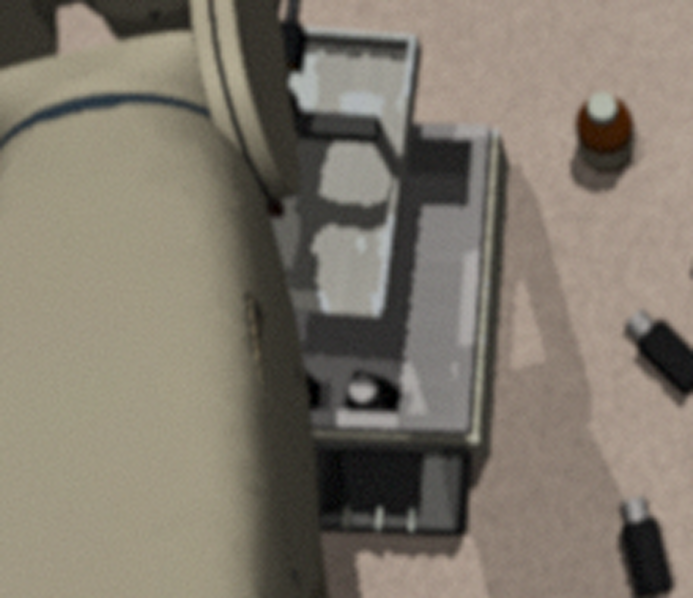

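The parts slid into the tank and one stands at crop (365,390). The weight of about 2.5 N confirms the tray is empty. Returning it to the mat.

apply_moves:
  targets:
    - [-1, [-0.2, -0.04, 0], [0, 0, 0]]
    - [-1, [-0.5, -0.09, 0], [0, 0, 0]]
    - [-1, [-0.8, -0.15, 0], [0, 0, 0]]
    - [-1, [-0.9, -0.16, 0], [0, 0, 0]]
    - [-1, [-0.9, -0.16, 0], [0, 0, 0]]
    - [-1, [-0.9, -0.16, 0], [0, 0, 0]]
    - [-1, [-0.9, -0.17, 0], [0, 0, 0]]
    - [-1, [-0.9, -0.17, 0], [0, 0, 0]]

```text
t: 22.85
ee_pos: [607.0, -16.4, 286.4]
orientation: [2.12, 2.317, -0.002]
ft_force: [1.0, 0.2, -2.5]
width: 13.9
grasp_force: 30.0
```

apply_moves:
  targets:
    - [-1, [-0.9, -0.17, 0], [0, 0, 0]]
    - [-1, [-0.9, -0.17, 0], [0, 0, 0]]
    - [-1, [-0.9, -0.17, 0], [0, 0, 0]]
    - [-1, [-0.9, -0.17, 0], [0, 0, 0]]
    - [-1, [-0.8, -0.15, 0], [0, 0, 0]]
    - [-1, [-0.7, -0.13, 0], [0, 0, 0]]
    - [-1, [-0.4, -0.07, 0], [0, 0, 0]]
    - [-1, [-0.2, -0.03, 0], [0, 0, 0]]

```text
t: 23.85
ee_pos: [580.1, -303.2, 286.6]
orientation: [2.121, 2.317, -0.002]
ft_force: [-0.6, 0.2, -2.0]
width: 13.4
grasp_force: 30.0
```

apply_moves:
  targets:
    - [-1, [0, 0, 0.3], [0, 0, 0]]
    - [-1, [0, 0, 0.5], [0, 0, 0]]
    - [-1, [0, 0, 0.5], [0, 0, 0]]
    - [-1, [0, 0, 0.5], [0, 0, 0]]
    - [-1, [0, 0, 0.5], [0, 0, 0]]
    - [-1, [0, 0, 0.5], [0, 0, 0]]
    - [-1, [0, 0, 0.4], [0, 0, 0]]
    - [-1, [0, 0, 0], [0, 0, 0]]

```text
t: 24.85
ee_pos: [579.7, -300.7, 124.5]
orientation: [-2.117, -2.317, 0.003]
ft_force: [-0.2, -0.2, -1.8]
width: 13.8
grasp_force: 30.0
```

Run:
```python
from h import *
p,r=pose();print(p);plan([581.5,-304,91.3],down(.09))
```

```text
[ 579.73604716 -300.73935747  124.48369937]
turn [-0.002, -0.001, 0.0] n>= 0.0 | shift [-0.068, 0.029, 0.664] len 0.67
```

apply_moves:
  targets:
    - [-1, [-0.04, 0.03, 0.2], [0, 0, 0]]
    - [-1, [-0.03, 0, 0.2], [0, 0, 0]]
    - [-1, [0, 0, 0.14], [0, 0, 0]]
    - [-1, [0, 0, 0.06], [0, 0, 0]]
    - [-1, [0, 0, 0.03], [0, 0, 0]]
    - [-1, [0, 0, 0.02], [0, 0, 0]]
    - [-1, [0, 0, 0], [0, 0, 0]]

```text
t: 25.72
ee_pos: [582.7, -305.7, 94.3]
orientation: [2.119, 2.318, -0.002]
ft_force: [-0.4, 1.2, -2.8]
width: 13.3
grasp_force: 30.0
```

apply_moves:
  targets:
    - [-1, [0, 0, 0.03], [0, 0, 0]]
    - [-1, [0, 0, 0], [0, 0, 0]]

```text
t: 25.98
ee_pos: [582.6, -305.5, 92.6]
orientation: [2.119, 2.318, -0.002]
ft_force: [0.3, -0.4, -2.1]
width: 14.0
grasp_force: 30.0
```

apply_moves:
  targets:
    - [-1, [0, 0, 0.03], [0, 0, 0]]
    - [-1, [0, 0, 0], [0, 0, 0]]

```text
t: 26.22
ee_pos: [582.7, -305.7, 91.3]
orientation: [2.119, 2.318, -0.002]
ft_force: [-0.4, -0.9, -1.0]
width: 13.8
grasp_force: 30.0
```

apply_moves:
  targets:
    - [-1, [0, 0, 0.02], [0, 0, 0]]
    - [-1, [0, 0, 0], [0, 0, 0]]
    - [-0.5, [0, 0, 0], [0, 0, 0]]
    - [0, [0, 0, 0], [0, 0, 0]]
    - [0, [0, 0, 0], [0, 0, 0]]
    - [0, [0, 0, -0.3], [0, 0, 0]]
    - [0, [0, 0, -0.6], [0, 0, 0]]
    - [0, [0, 0, -0.8], [0, 0, 0]]

```text
t: 27.22
ee_pos: [582.3, -305.3, 176.1]
orientation: [-2.119, -2.318, 0.002]
ft_force: [-0.1, 0.2, 0.4]
width: 44.3
grasp_force: 0.0
```

Run:
```python
from h import *
print(pose()[0],ctrl.get_obs()['ft_force'])
a=img('scene');b=img('top')
P=parts((a,b))
for k in P:
    if abs(k[1])<120 and k[0]<720:
        g=np.array([k[0]-9*np.cos(k[2]),k[1]-9*np.sin(k[2])]); print(k.round(2),'grasp',g.round(1),'headings',[round((k[2]+s*np.pi/2+np.pi)%(2*np.pi)-np.pi,3) for s in(1,-1)])
A=cv2.resize(a['pixels'][130:310,150:380],None,fx=3.4,fy=3.3,interpolation=cv2.INTER_CUBIC);cv2.imwrite('pics/s6.png',A)
```

```text
[ 582.27176233 -305.25688859  176.12054277] [-0.07505768  0.218347    0.39443282]
part [475.29, 240.2, 3.24] err 0.4 score 0.85 views 1 nearest 30
part [510.81, -40.76, 3.35] err 0.09 score 0.8 views 2 nearest 2
part [588.08, 29.01, 0.96] err 0.09 score 0.77 views 2 nearest 1
part [669.46, -22.75, 4.51] err 0.14 score 0.73 views 2 nearest 3
part [428.58, 19.08, 6.69] err 0.09 score 0.65 views 2 nearest 1
part [474.45, 305.09, 3.34] err 0.32 score 0.61 views 1 nearest 29
[510.81 -40.76   3.35] grasp [519.6 -38.9] headings [np.float64(-1.363), np.float64(1.779)]
[588.08  29.01   0.96] grasp [582.9  21.7] headings [np.float64(2.527), np.float64(-0.615)]
[669.46 -22.75   4.51] grasp [671.2 -13.9] headings [np.float64(-0.198), np.float64(2.944)]
[428.58  19.08   6.69] grasp [420.3  15.5] headings [np.float64(1.979), np.float64(-1.163)]
```

View pics/s6.png

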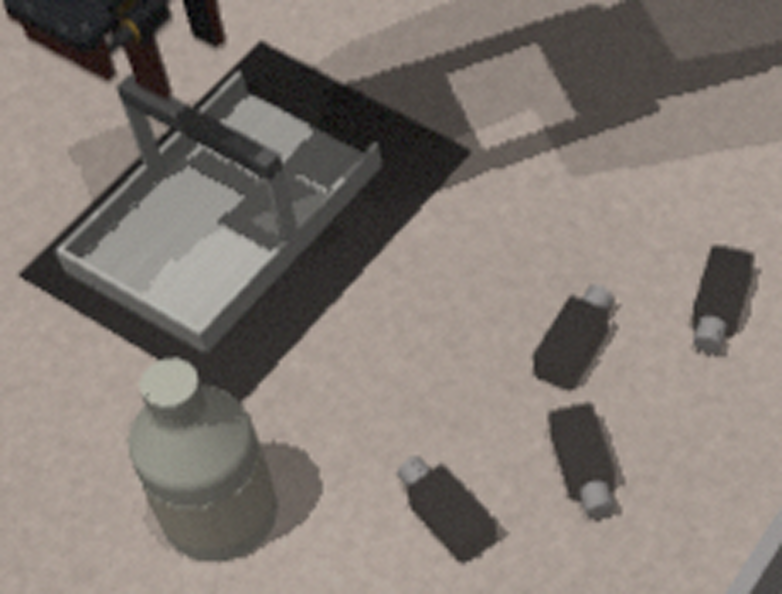

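The tray is back empty and level on the mat, and the four loose parts match the fits. Picking them up now.

Run:
```python
from h import *
q=plan([519.6,-38.9,120],down(-1.363));q=plan([519.6,-38.9,4],q[1],*q);q=plan([519.6,-38.9,180],q[1],*q)
d=cl(45,-55,180);print(d);q=plan(d,q[1],*q)
```

```text
turn [0.002, 0.001, 0.925] n>= 8.0 | shift [-0.144, -5.485, 1.135] len 5.6
turn [0.0, 0.0, 0.0] n>= 0.0 | shift [0.0, 0.0, 2.32] len 2.32
turn [0.0, 0.0, 0.0] n>= 0.0 | shift [0.0, 0.0, -3.52] len 3.52
[639.85494011 244.99102178 180.        ]
turn [0.0, 0.0, 0.0] n>= 0.0 | shift [3.525, -5.059, 0.0] len 6.17
```

apply_moves:
  targets:
    - [0.2, [0, 0, 0], [0, 0, 0.116]]
    - [0.2, [0, 0, 0], [0, 0, 0.116]]
    - [0.2, [0, 0, 0], [0, 0, 0.116]]
    - [0.2, [0, 0, 0], [0, 0, 0.116]]
    - [0.2, [0, 0, 0], [0, 0, 0.116]]
    - [0.2, [0, 0, 0], [0, 0, 0.116]]
    - [0.2, [0, 0, 0], [0, 0, 0.115]]
    - [0.2, [0, 0, 0], [0, 0, 0.115]]

```text
t: 28.42
ee_pos: [581.8, -305.0, 173.7]
orientation: [-3.126, -0.313, 0.004]
ft_force: [0.7, -0.4, 0.4]
width: 52.6
grasp_force: 0.0
```

apply_moves:
  targets:
    - [0.4, [-0.02, -0.8, 0], [0, 0, 0]]
    - [0.4, [-0.02, -0.8, 0], [0, 0, 0]]
    - [0.4, [-0.02, -0.8, 0.1], [0, 0, 0]]
    - [0.4, [-0.02, -0.8, 0.2], [0, 0, 0]]
    - [0.4, [-0.02, -0.8, 0.2], [0, 0, 0]]
    - [0.4, [-0.02, -0.8, 0.3], [0, 0, 0]]
    - [0.4, [-0.02, -0.7, 0.3], [0, 0, 0]]
    - [0.4, [0, 0, 0], [0, 0, 0]]

```text
t: 29.42
ee_pos: [517.2, -36.0, 118.0]
orientation: [3.124, 0.327, -0.008]
ft_force: [0.1, -1.0, -0.3]
width: 61.5
grasp_force: 0.0
```

Run:
```python
from h import *
print(pose()[0]);plan([519.6,-38.9,4],down(-1.363))
```

```text
[517.1854907  -35.95247214 117.95069521]
turn [-0.0, 0.003, 0.001] n>= 0.0 | shift [0.035, 0.068, 2.279] len 2.28
```

apply_moves:
  targets:
    - [0.4, [0.04, 0.07, 0.5], [0, 0, 0]]
    - [0.4, [0, 0, 0.5], [0, 0, 0]]
    - [0.4, [0, 0, 0.5], [0, 0, 0]]
    - [0.4, [0, 0, 0.5], [0, 0, 0]]
    - [0.4, [0, 0, 0.25], [0, 0, 0]]
    - [0, [0, 0, 0], [0, 0, 0]]
    - [-1, [0, 0, 0], [0, 0, 0]]
    - [-1, [0, 0, 0], [0, 0, 0]]

```text
t: 30.42
ee_pos: [522.9, -41.1, 8.1]
orientation: [3.123, 0.323, 0.002]
ft_force: [0.2, 0.1, -0.1]
width: 34.9
grasp_force: 0.1
```

apply_moves:
  targets:
    - [-1, [0, 0, 0], [0, 0, 0]]
    - [-1, [0, 0, 0], [0, 0, 0]]
    - [-1, [0, 0, 0], [0, 0, 0]]
    - [-1, [0, 0, -0.2], [0, 0, 0]]
    - [-1, [0, 0, -0.6], [0, 0, 0]]
    - [-1, [0, 0, -0.9], [0, 0, 0]]
    - [-1, [0, 0, -0.9], [0, 0, 0]]
    - [-1, [0, 0, -0.9], [0, 0, 0]]

```text
t: 31.42
ee_pos: [521.9, -40.6, 184.2]
orientation: [3.124, 0.323, -0.0]
ft_force: [0.7, 0.0, -1.1]
width: 29.7
grasp_force: 30.0
```

apply_moves:
  targets:
    - [-1, [0.3, -0.4, 0], [0, 0, 0]]
    - [-1, [0.5, -0.7, 0], [0, 0, 0]]
    - [-1, [0.5, -0.8, 0], [0, 0, 0]]
    - [-1, [0.5, -0.8, 0], [0, 0, 0]]
    - [-1, [0.5, -0.8, 0], [0, 0, 0]]
    - [-1, [0.5, -0.7, 0], [0, 0, 0]]
    - [-1, [0.4, -0.5, 0], [0, 0, 0]]
    - [-1, [0.3, -0.4, 0], [0, 0, 0]]

```text
t: 32.42
ee_pos: [641.5, 246.1, 182.2]
orientation: [3.123, 0.324, -0.001]
ft_force: [0.1, 0.2, -0.3]
width: 29.9
grasp_force: 30.0
```

apply_moves:
  targets:
    - [-1, [0, 0, 0.4], [0, 0, 0]]
    - [-1, [0, 0, 0.6], [0, 0, 0]]
    - [-1, [0, 0, 0.6], [0, 0, 0]]
    - [-1, [0, 0, 0.6], [0, 0, 0]]
    - [-1, [0, 0, 0.4], [0, 0, 0]]
    - [-1, [0, 0, 0.1], [0, 0, 0]]
    - [-1, [0, 0, 0], [0, 0, 0]]
    - [-0.1, [0, 0, 0], [0, 0, 0]]

```text
t: 33.42
ee_pos: [642.3, 244.7, 48.2]
orientation: [3.124, 0.323, 0.003]
ft_force: [0.5, 0.1, -0.6]
width: 36.6
grasp_force: 0.0
```

apply_moves:
  targets:
    - [0.1, [0, 0, 0], [0, 0, 0]]
    - [0.1, [0, 0, -0.4], [0, 0, 0]]
    - [0.1, [0, 0, -0.8], [0, 0, 0]]
    - [0.1, [0, 0, -0.9], [0, 0, 0]]
    - [0.1, [0, 0, -0.6], [0, 0, 0]]
    - [0.1, [0, 0, 0], [0, 0, 0]]

```text
t: 34.17
ee_pos: [643.5, 245.5, 186.6]
orientation: [-3.125, -0.323, -0.011]
ft_force: [-0.1, 0.2, 0.4]
width: 48.1
grasp_force: 0.0
```

Run:
```python
from h import *
p,r=pose();print(p,ctrl.get_obs()['qpos'].round(2))
q=plan([582.9,21.7,p[2]],down(-.615));q=plan([582.9,21.7,5],q[1],*q)
q=plan(cl(55,0,180),q[1],[582.9,21.7,180],q[1])
```

```text
[643.48495494 245.45565808 186.61378076] [ 0.35  0.55  1.51 -0.    1.08  1.71]
turn [0.002, -0.004, -0.477] n>= 4.2 | shift [-4.354, 1.592, 0.0] len 4.64
turn [0.0, 0.0, 0.0] n>= 0.0 | shift [0.0, 0.0, 3.632] len 3.63
turn [0.0, 0.0, 0.0] n>= 0.0 | shift [5.251, -2.241, 0.0] len 5.71
```

apply_moves:
  targets:
    - [0.4, [0, 0, 0], [0, 0, -0.096]]
    - [0.4, [0, 0, 0], [0, 0, -0.096]]
    - [0.4, [0, 0, 0], [0, 0, -0.095]]
    - [0.4, [0, 0, 0], [0, 0, -0.095]]
    - [0.4, [0, 0, 0], [0, 0, -0.095]]
    - [0.4, [-0.7, 0.26, 0], [0, 0, 0]]
    - [0.4, [-0.75, 0.28, 0], [0, 0, 0]]
    - [0.4, [-0.75, 0.28, 0], [0, 0, 0]]

```text
t: 35.17
ee_pos: [610.3, 130.1, 181.1]
orientation: [2.789, 1.444, -0.004]
ft_force: [0.1, -0.1, -0.6]
width: 61.6
grasp_force: 0.0
```

apply_moves:
  targets:
    - [0.4, [-0.75, 0.28, 0], [0, 0, 0]]
    - [0.4, [-0.75, 0.27, 0.3], [0, 0, 0]]
    - [0.4, [-0.66, 0.22, 0.5], [0, 0, 0]]
    - [0.4, [0, 0, 0.7], [0, 0, 0]]
    - [0.4, [0, 0, 0], [0, 0, 0]]

```text
t: 35.8
ee_pos: [577.8, 20.2, 104.6]
orientation: [-2.789, -1.442, 0.01]
ft_force: [0.9, 0.8, 0.9]
width: 61.3
grasp_force: 0.0
```

Run:
```python
from h import *
print(pose()[0]);plan([582.9,21.7,5],down(-.615))
```

```text
[577.75052064  20.23117952 104.59064639]
turn [-0.003, 0.003, -0.001] n>= 0.0 | shift [0.083, 0.067, 1.992] len 1.99
```

apply_moves:
  targets:
    - [0.4, [0.08, 0.07, 0.5], [0, 0, 0]]
    - [0.4, [0, 0, 0.5], [0, 0, 0]]
    - [0.4, [0, 0, 0.5], [0, 0, 0]]
    - [0.4, [0, 0, 0.4], [0, 0, 0]]
    - [0.4, [0, 0, 0.12], [0, 0, 0]]
    - [0, [0, 0, 0], [0, 0, 0]]
    - [-1, [0, 0, 0], [0, 0, 0]]
    - [-1, [0, 0, 0], [0, 0, 0]]

```text
t: 36.8
ee_pos: [586.1, 21.8, 7.0]
orientation: [2.789, 1.443, 0.0]
ft_force: [0.1, -0.1, 0.7]
width: 35.2
grasp_force: 0.2
```

apply_moves:
  targets:
    - [-1, [0, 0, 0], [0, 0, 0]]
    - [-1, [0, 0, 0], [0, 0, 0]]
    - [-1, [0, 0, 0], [0, 0, 0]]
    - [-1, [0, 0, -0.2], [0, 0, 0]]
    - [-1, [0, 0, -0.6], [0, 0, 0]]
    - [-1, [0, 0, -0.9], [0, 0, 0]]
    - [-1, [0, 0, -0.9], [0, 0, 0]]
    - [-1, [0, 0, -0.9], [0, 0, 0]]

```text
t: 37.8
ee_pos: [585.3, 22.0, 183.0]
orientation: [2.789, 1.443, -0.001]
ft_force: [0.5, 0.1, -0.0]
width: 29.6
grasp_force: 30.0
```

apply_moves:
  targets:
    - [-1, [0.4, -0.15, 0], [0, 0, 0]]
    - [-1, [0.7, -0.3, 0], [0, 0, 0]]
    - [-1, [0.8, -0.35, 0], [0, 0, 0]]
    - [-1, [0.8, -0.35, 0], [0, 0, 0]]
    - [-1, [0.8, -0.35, 0], [0, 0, 0]]
    - [-1, [0.8, -0.35, 0], [0, 0, 0]]
    - [-1, [0.6, -0.25, 0], [0, 0, 0]]
    - [-1, [0.35, -0.15, 0], [0, 0, 0]]

```text
t: 38.8
ee_pos: [644.6, 303.3, 179.3]
orientation: [2.788, 1.446, -0.004]
ft_force: [1.1, 0.1, -0.9]
width: 30.2
grasp_force: 30.0
```

apply_moves:
  targets:
    - [-1, [0, 0, 0.4], [0, 0, 0]]
    - [-1, [0, 0, 0.6], [0, 0, 0]]
    - [-1, [0, 0, 0.6], [0, 0, 0]]
    - [-1, [0, 0, 0.6], [0, 0, 0]]
    - [-1, [0, 0, 0.3], [0, 0, 0]]
    - [-1, [0, 0, 0.1], [0, 0, 0]]
    - [-1, [0, 0, 0], [0, 0, 0]]
    - [-0.1, [0, 0, 0], [0, 0, 0]]

```text
t: 39.8
ee_pos: [646.2, 301.4, 52.1]
orientation: [2.789, 1.443, 0.002]
ft_force: [0.2, 0.0, -0.1]
width: 36.9
grasp_force: 0.0
```

apply_moves:
  targets:
    - [0, [0, 0, 0], [0, 0, 0]]
    - [0, [0, 0, -0.4], [0, 0, 0]]
    - [0, [0, 0, -0.8], [0, 0, 0]]
    - [0, [0, 0, -0.9], [0, 0, 0]]
    - [0.1, [0, 0, -0.6], [0, 0, 0]]
    - [0.1, [0, 0, 0], [0, 0, 0]]

```text
t: 40.55
ee_pos: [647.4, 302.3, 190.7]
orientation: [2.789, 1.443, 0.01]
ft_force: [0.3, 0.7, -0.4]
width: 48.5
grasp_force: 0.0
```

Run:
```python
from h import *
p,r=pose();print(p,ctrl.get_obs()['qpos'].round(2))
a=img('scene');b=img('top')
for k in parts((a,b),verbose=0):
    if k[1]<150: g=np.array([k[0]-9*np.cos(k[2]),k[1]-9*np.sin(k[2])]); print(k.round(2),'grasp',g.round(1))
q=plan([671.2,-13.9,p[2]],down(-.198));q=plan([671.2,-13.9,5],q[1],*q)
q=plan(cl(50,55,180),q[1],[671.2,-13.9,180],q[1])
```

```text
[647.37662159 302.27012971 190.70940625] [ 0.42  0.58  1.44 -0.    1.11  1.04]
[668.74 -21.59   4.48] grasp [670.8 -12.8]
[429.15  19.18   6.7 ] grasp [420.9  15.5]
turn [-0.001, 0.002, -0.266] n>= 2.3 | shift [-6.069, 1.762, -0.123] len 6.32
turn [0.0, 0.0, 0.0] n>= 0.0 | shift [0.0, 0.0, 3.714] len 3.71
turn [0.0, 0.0, 0.0] n>= 0.0 | shift [7.071, -2.239, 0.0] len 7.42
```

apply_moves:
  targets:
    - [0.4, [0, 0, 0], [0, 0, -0.089]]
    - [0.4, [0, 0, 0], [0, 0, -0.089]]
    - [0.4, [0, 0, 0], [0, 0, -0.088]]
    - [0.4, [-0.7, 0.2, 0], [0, 0, 0]]
    - [0.4, [-0.8, 0.24, 0], [0, 0, 0]]
    - [0.4, [-0.8, 0.24, 0], [0, 0, 0]]
    - [0.4, [-0.8, 0.24, 0], [0, 0, 0]]
    - [0.4, [-0.8, 0.24, 0], [0, 0, 0]]

```text
t: 41.75
ee_pos: [663.1, 97.3, 184.3]
orientation: [-2.429, -1.991, 0.005]
ft_force: [1.1, -0.1, 0.5]
width: 61.5
grasp_force: 0.0
```

apply_moves:
  targets:
    - [0.4, [-0.8, 0.24, 0.2], [0, 0, 0]]
    - [0.4, [-0.8, 0.22, 0.4], [0, 0, 0]]
    - [0.4, [-0.57, 0.16, 0.5], [0, 0, 0]]
    - [0.4, [0, 0, 0.6], [0, 0, 0]]
    - [0.4, [0, 0, 0], [0, 0, 0]]

```text
t: 42.38
ee_pos: [670.1, -14.3, 97.4]
orientation: [-2.428, -1.988, 0.01]
ft_force: [0.3, 1.1, 0.8]
width: 61.5
grasp_force: 0.0
```

Run:
```python
from h import *
print(pose()[0]);plan([671,-13.3,5],down(-.21))
```

```text
[670.09906357 -14.25184499  97.39881771]
turn [-0.005, 0.002, 0.007] n>= 0.1 | shift [0.022, 0.014, 1.848] len 1.85
```

apply_moves:
  targets:
    - [0.4, [0, 0, 0.5], [0, 0, 0]]
    - [0.4, [0, 0, 0.5], [0, 0, 0]]
    - [0.4, [0, 0, 0.5], [0, 0, 0]]
    - [0.4, [0, 0, 0.28], [0, 0, 0]]
    - [0.4, [0, 0, 0.1], [0, 0, 0]]
    - [0, [0, 0, 0], [0, 0, 0]]
    - [-1, [0, 0, 0], [0, 0, 0]]
    - [-1, [0, 0, 0], [0, 0, 0]]

```text
t: 43.38
ee_pos: [673.5, -14.1, 8.0]
orientation: [2.429, 1.99, -0.0]
ft_force: [0.1, -0.1, 0.9]
width: 34.5
grasp_force: 0.0
```

apply_moves:
  targets:
    - [-1, [0, 0, 0], [0, 0, 0]]
    - [-1, [0, 0, 0], [0, 0, 0]]
    - [-1, [0, 0, 0], [0, 0, 0]]
    - [-1, [0, 0, -0.2], [0, 0, 0]]
    - [-1, [0, 0, -0.6], [0, 0, 0]]
    - [-1, [0, 0, -0.9], [0, 0, 0]]
    - [-1, [0, 0, -0.9], [0, 0, 0]]
    - [-1, [0, 0, -0.9], [0, 0, 0]]

```text
t: 44.38
ee_pos: [672.7, -13.8, 183.9]
orientation: [2.429, 1.991, -0.002]
ft_force: [0.4, 0.2, -0.2]
width: 29.8
grasp_force: 30.0
```

apply_moves:
  targets:
    - [-1, [0.4, -0.13, 0], [0, 0, 0]]
    - [-1, [0.8, -0.25, 0], [0, 0, 0]]
    - [-1, [0.9, -0.28, 0], [0, 0, 0]]
    - [-1, [0.9, -0.28, 0], [0, 0, 0]]
    - [-1, [0.9, -0.28, 0], [0, 0, 0]]
    - [-1, [0.9, -0.28, 0], [0, 0, 0]]
    - [-1, [0.9, -0.28, 0], [0, 0, 0]]
    - [-1, [0.6, -0.2, 0], [0, 0, 0]]

```text
t: 45.38
ee_pos: [636.0, 317.1, 180.1]
orientation: [2.428, 1.993, -0.005]
ft_force: [0.6, -0.2, -1.1]
width: 30.2
grasp_force: 30.0
```

apply_moves:
  targets:
    - [-1, [0.5, -0.17, 0], [0, 0, 0]]
    - [-1, [0.27, -0.09, 0], [0, 0, 0]]
    - [-1, [0, 0, 0], [0, 0, 0]]

```text
t: 45.75
ee_pos: [632.3, 355.3, 181.2]
orientation: [2.428, 1.992, -0.003]
ft_force: [-0.4, -0.3, 0.1]
width: 30.2
grasp_force: 30.0
```

apply_moves:
  targets:
    - [-1, [-0.1, -0.5, 0], [0, 0, 0]]
    - [-1, [-0.1, -0.45, 0.4], [0, 0, 0]]
    - [-1, [0, 0, 0.6], [0, 0, 0]]
    - [-1, [0, 0, 0.6], [0, 0, 0]]
    - [-1, [0, 0, 0.6], [0, 0, 0]]
    - [-1, [0, 0, 0.4], [0, 0, 0]]
    - [-1, [0, 0, 0], [0, 0, 0]]
    - [-0.1, [0, 0, 0], [0, 0, 0]]

```text
t: 46.75
ee_pos: [585.0, 354.3, 52.8]
orientation: [2.429, 1.99, 0.001]
ft_force: [-0.5, 0.6, 0.5]
width: 36.4
grasp_force: 0.0
```

apply_moves:
  targets:
    - [0, [0, 0, 0], [0, 0, 0]]
    - [0, [0, 0, -0.4], [0, 0, 0]]
    - [0, [0, 0, -0.8], [0, 0, 0]]
    - [0, [0, 0, -0.9], [0, 0, 0]]
    - [0.1, [0, 0, -0.6], [0, 0, 0]]
    - [0.1, [0, 0, 0], [0, 0, 0]]

```text
t: 47.5
ee_pos: [586.0, 355.6, 191.7]
orientation: [2.428, 1.99, 0.01]
ft_force: [0.3, -0.1, -0.7]
width: 48.4
grasp_force: 0.0
```

Run:
```python
from h import *
p,r=pose();print(p,ctrl.get_obs()['qpos'].round(2))
G=[420.7,15.5];h=-1.16
q=plan([*G,p[2]],down(h));q=plan([*G,5],q[1],*q)
q=plan(cl(60,50,180),q[1],[*G,180],q[1])
a=img('scene');b=img('top')
for k in parts((a,b),verbose=0):
    g=np.array([k[0]-9*np.cos(k[2]),k[1]-9*np.sin(k[2])]); print(k.round(2),'grasp',g.round(1))
```

```text
[586.00315808 355.60557539 191.72778375] [ 0.53  0.54  1.51 -0.    1.08  0.73]
turn [0.002, -0.004, 0.613] n>= 5.3 | shift [-5.747, 4.916, 0.0] len 7.56
turn [0.0, 0.0, 0.0] n>= 0.0 | shift [0.0, 0.0, 3.735] len 3.73
turn [0.0, 0.0, 0.0] n>= 0.0 | shift [6.729, -4.389, 0.0] len 8.03
[584.41 348.51   4.5 ] grasp [586.3 357.3]
[633.67 290.43   4.07] grasp [639.1 297.6]
[627.62 241.31   3.41] grasp [636.3 243.7]
[4.2897e+02 1.9410e+01 4.2000e-01] grasp [420.7  15.8]
[476.73 240.6    3.26] grasp [485.7 241.7]
```

apply_moves:
  targets:
    - [0.4, [0, 0, 0], [0, 0, 0.103]]
    - [0.4, [0, 0, 0], [0, 0, 0.102]]
    - [0.4, [0, 0, 0], [0, 0, 0.102]]
    - [0.4, [0, 0, 0], [0, 0, 0.102]]
    - [0.4, [0, 0, 0], [0, 0, 0.102]]
    - [0.4, [0, 0, 0], [0, 0, 0.102]]
    - [0.4, [-0.5, 0.43, 0], [0, 0, 0]]
    - [0.4, [-0.6, 0.51, 0], [0, 0, 0]]

```text
t: 48.7
ee_pos: [551.3, 288.6, 185.0]
orientation: [3.073, 0.641, -0.005]
ft_force: [0.1, -0.8, -0.3]
width: 61.2
grasp_force: 0.0
```

apply_moves:
  targets:
    - [0.4, [-0.6, 0.51, 0], [0, 0, 0]]
    - [0.4, [-0.6, 0.51, 0], [0, 0, 0]]
    - [0.4, [-0.6, 0.51, 0], [0, 0, 0]]
    - [0.4, [-0.6, 0.51, 0], [0, 0, 0]]
    - [0.4, [-0.6, 0.51, 0], [0, 0, 0]]
    - [0.4, [-0.6, 0.51, 0], [0, 0, 0]]
    - [0.4, [-0.6, 0.51, 0.3], [0, 0, 0]]
    - [0.4, [-0.45, 0.39, 0.5], [0, 0, 0]]

```text
t: 49.7
ee_pos: [417.2, 13.9, 146.5]
orientation: [3.075, 0.639, -0.001]
ft_force: [-0.7, -0.5, 0.6]
width: 61.5
grasp_force: 0.0
```

apply_moves:
  targets:
    - [0.4, [0, 0, 0.6], [0, 0, 0]]
    - [0.4, [0, 0, 0.3], [0, 0, 0]]
    - [0.4, [0, 0, 0], [0, 0, 0]]

```text
t: 50.08
ee_pos: [416.4, 14.8, 100.7]
orientation: [3.075, 0.639, -0.008]
ft_force: [-0.3, -0.3, -0.9]
width: 61.6
grasp_force: 0.0
```

Run:
```python
from h import *
print(pose()[0]);plan([420.7,15.7,5],down(-1.16))
```

```text
[416.42639436  14.84826305 100.65373828]
turn [-0.0, 0.003, -0.001] n>= 0.0 | shift [0.085, 0.019, 1.913] len 1.92
```

apply_moves:
  targets:
    - [0.4, [0.06, 0.02, 0.5], [0, 0, 0]]
    - [0.4, [0, 0, 0.5], [0, 0, 0]]
    - [0.4, [0, 0, 0.5], [0, 0, 0]]
    - [0.4, [0, 0, 0.34], [0, 0, 0]]
    - [0.4, [0, 0, 0.1], [0, 0, 0]]
    - [0, [0, 0, 0], [0, 0, 0]]
    - [-1, [0, 0, 0], [0, 0, 0]]
    - [-1, [0, 0, 0], [0, 0, 0]]

```text
t: 51.08
ee_pos: [421.7, 15.1, 5.8]
orientation: [3.074, 0.639, 0.001]
ft_force: [0.0, 0.2, 0.0]
width: 35.0
grasp_force: 0.0
```

apply_moves:
  targets:
    - [-1, [0, 0, 0], [0, 0, 0]]
    - [-1, [0, 0, 0], [0, 0, 0]]
    - [-1, [0, 0, 0], [0, 0, 0]]
    - [-1, [0, 0, -0.2], [0, 0, 0]]
    - [-1, [0, 0, -0.6], [0, 0, 0]]
    - [-1, [0, 0, -0.9], [0, 0, 0]]
    - [-1, [0, 0, -0.9], [0, 0, 0]]
    - [-1, [0, 0, -0.9], [0, 0, 0]]

```text
t: 52.08
ee_pos: [420.8, 15.4, 182.2]
orientation: [3.074, 0.639, -0.001]
ft_force: [0.8, -0.4, -0.9]
width: 29.7
grasp_force: 30.0
```

apply_moves:
  targets:
    - [-1, [0.4, -0.26, 0], [0, 0, 0]]
    - [-1, [0.6, -0.4, 0], [0, 0, 0]]
    - [-1, [0.7, -0.46, 0], [0, 0, 0]]
    - [-1, [0.7, -0.46, 0], [0, 0, 0]]
    - [-1, [0.7, -0.46, 0], [0, 0, 0]]
    - [-1, [0.7, -0.46, 0], [0, 0, 0]]
    - [-1, [0.7, -0.46, 0], [0, 0, 0]]
    - [-1, [0.7, -0.46, 0], [0, 0, 0]]

```text
t: 53.08
ee_pos: [591.8, 276.9, 180.3]
orientation: [3.074, 0.639, -0.001]
ft_force: [0.1, -0.2, -0.4]
width: 30.0
grasp_force: 30.0
```

apply_moves:
  targets:
    - [-1, [0.7, -0.46, 0], [0, 0, 0]]
    - [-1, [0.5, -0.33, 0], [0, 0, 0]]
    - [-1, [0.3, -0.18, 0], [0, 0, 0]]
    - [-1, [0, 0, 0], [0, 0, 0]]

```text
t: 53.58
ee_pos: [640.9, 350.8, 179.7]
orientation: [3.074, 0.641, -0.001]
ft_force: [-0.7, -0.3, -1.6]
width: 29.7
grasp_force: 30.0
```

apply_moves:
  targets:
    - [-1, [0, 0, 0.4], [0, 0, 0]]
    - [-1, [0, 0, 0.6], [0, 0, 0]]
    - [-1, [0, 0, 0.6], [0, 0, 0]]
    - [-1, [0, 0, 0.6], [0, 0, 0]]
    - [-1, [0, 0, 0.4], [0, 0, 0]]
    - [-1, [0, 0, 0], [0, 0, 0]]
    - [-0.1, [0, 0, 0], [0, 0, 0]]
    - [0, [0, 0, 0], [0, 0, 0]]

```text
t: 54.58
ee_pos: [641.3, 350.0, 50.4]
orientation: [3.075, 0.639, 0.001]
ft_force: [-0.1, -0.3, -1.0]
width: 43.4
grasp_force: 0.0
```

apply_moves:
  targets:
    - [0, [0, 0, -0.4], [0, 0, 0]]
    - [0, [0, 0, -0.8], [0, 0, 0]]
    - [0, [0, 0, -0.9], [0, 0, 0]]
    - [0.1, [0, 0, -0.9], [0, 0, 0]]
    - [0.1, [0, 0, -0.6], [0, 0, 0]]
    - [0.1, [0, 0, 0], [0, 0, 0]]

```text
t: 55.32
ee_pos: [642.8, 351.2, 235.0]
orientation: [-3.075, -0.639, -0.011]
ft_force: [0.1, 0.6, 0.0]
width: 48.1
grasp_force: 0.0
```

apply_moves:
  targets:
    - [1, [0, 0.8, 0], [0, 0, 0]]
    - [1, [0, 0.8, 0], [0, 0, 0]]
    - [1, [0, 0.8, 0], [0, 0, 0]]
    - [1, [0, 0.8, 0], [0, 0, 0]]
    - [1, [0, 0.8, 0], [0, 0, 0]]
    - [1, [0, 0.8, 0], [0, 0, 0]]
    - [1, [0, 0.8, 0], [0, 0, 0]]
    - [1, [0, 0, 0], [0, 0, 0]]

```text
t: 56.32
ee_pos: [752.8, 90.5, 228.8]
orientation: [3.075, 0.634, -0.003]
ft_force: [0.2, -0.1, -0.8]
width: 87.7
grasp_force: 0.0
```

```bash
python3 - <<'E'
from h import *
print(pose()[0],ctrl.get_obs()['qpos'].round(2))
a=img('scene');b=img('top')
parts((a,b),z=32)
A=cv2.resize(a['pixels'][130:430,150:530],None,fx=2,fy=2,interpolation=cv2.INTER_CUBIC)[:600,:800];cv2.imwrite('pics/s7.png',A)
k=knob(0,-153);plan([k[0],k[1],200],down(CW+np.pi/2-np.pi));plan([k[0],k[1],200],down(CW+np.pi/2))
E
python3 ptr.py | grep -v '^\['
```

```text
[752.77443808  90.45250695 228.80671896] [ 0.1   0.62  1.29 -0.    1.24  1.27]
part [628.29, 241.39, 3.37] err 0.1 score 0.95 views 1 nearest 80
part [477.54, 304.95, 3.36] err 0.37 score 0.74 views 1 nearest 100
part [633.71, 375.08, 0.74] err 0.18 score 0.72 views 2 nearest 6
part [483.71, 242.42, 3.29] err 0.42 score 0.64 views 1 nearest 135
part [639.79, 292.68, 4.05] err 0.3 score 0.63 views 1 nearest 25
part [578.17, 347.14, 4.64] err 0.12 score 0.55 views 2 nearest 1
turn [0.0, 0.001, 0.181] n>= 1.6 | shift [-5.805, -5.525, 0.591] len 8.04
turn [-0.001, 0.001, -1.819] n>= 15.8 | shift [5.805, 5.525, 0.591] len 8.04
scene mass 25.3 cen [466.42 256.61] base [462.4 265.1]
angle by direction 0.665
1 0.66 2.22
0.9 0.66 1.02
0.8 0.66 0.17
0.7 0.67 1.34
0.6 0.67 2.51
top mass 0.0 cen [nan nan] base [209.6 300.8]
angle by direction 0.0
1 0.0 nan
0.9 0.0 nan
0.8 0.0 nan
0.7 0.0 nan
0.6 0.0 nanptr.py:10: RuntimeWarning: invalid value encountered in divide
  cen=np.array([(s*xs).sum(),(s*ys).sum()])/s.sum()
```

View pics/s7.png

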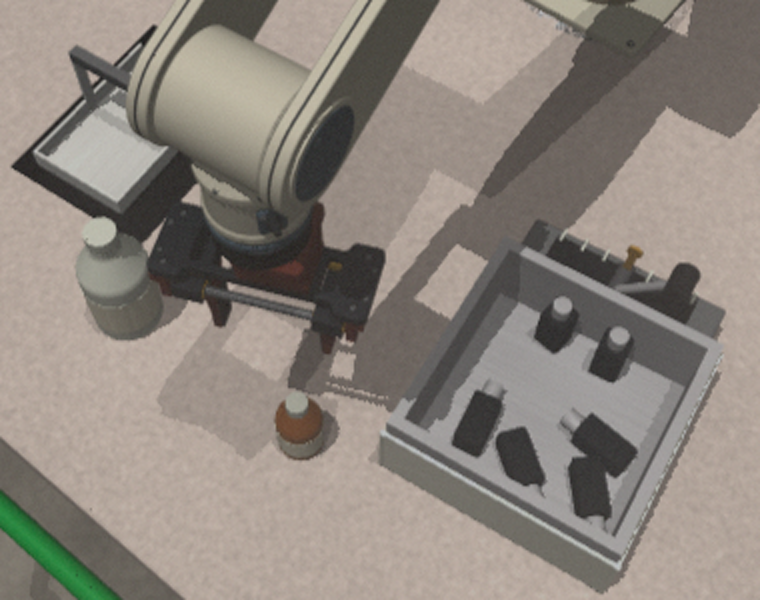

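All six parts are in the tank and both bottles stand where they were. The pointer reads about 0.66 rad. Last job is the lever.

apply_moves:
  targets:
    - [1, [0, 0, 0], [0, 0, 0.091]]
    - [1, [0, 0, 0], [0, 0, 0.09]]
    - [1, [-0.7, -0.67, 0], [0, 0, 0]]
    - [1, [-0.7, -0.67, 0], [0, 0, 0]]
    - [1, [-0.7, -0.67, 0], [0, 0, 0]]
    - [1, [-0.7, -0.67, 0], [0, 0, 0]]
    - [1, [-0.7, -0.67, 0], [0, 0, 0]]
    - [1, [-0.7, -0.67, 0], [0, 0, 0]]

```text
t: 57.92
ee_pos: [517.8, 267.4, 230.1]
orientation: [3.134, 0.197, 0.0]
ft_force: [-0.6, 0.7, 1.0]
width: 87.9
grasp_force: 0.0
```

apply_moves:
  targets:
    - [1, [-0.7, -0.67, 0.1], [0, 0, 0]]
    - [1, [-0.5, -0.45, 0.2], [0, 0, 0]]
    - [1, [-0.4, -0.38, 0.2], [0, 0, 0]]
    - [1, [0, 0, 0], [0, 0, 0]]

```text
t: 58.42
ee_pos: [428.8, 331.5, 204.4]
orientation: [3.133, 0.201, -0.002]
ft_force: [0.5, 0.3, 0.1]
width: 88.0
grasp_force: 0.0
```

Run:
```python
from h import *
print(pose()[0],ctrl.get_obs()['qpos'].round(2));k=knob(0,-153);plan([k[0],k[1],k[2]-10],down(CW-np.pi/2))
```

```text
[428.77058054 331.47074533 204.42931908] [ 0.64  0.33  1.83 -0.    0.99  2.08]
turn [0.001, 0.001, 0.001] n>= 0.0 | shift [0.011, -0.013, 1.712] len 1.71
```

apply_moves:
  targets:
    - [1, [0, 0, 0.4], [0, 0, 0]]
    - [1, [0, 0, 0.4], [0, 0, 0]]
    - [1, [0, 0, 0.4], [0, 0, 0]]
    - [1, [0, 0, 0.4], [0, 0, 0]]
    - [1, [0, 0, 0.11], [0, 0, 0]]
    - [0, [0, 0, 0], [0, 0, 0]]
    - [-1, [0, 0, 0], [0, 0, 0]]
    - [-1, [0, 0, 0], [0, 0, 0]]

```text
t: 59.42
ee_pos: [430.8, 331.1, 120.1]
orientation: [3.135, 0.197, 0.001]
ft_force: [0.2, 0.9, -0.9]
width: 61.1
grasp_force: 0.0
```

apply_moves:
  targets:
    - [-1, [0, 0, 0], [0, 0, 0]]
    - [-1, [0, 0, 0], [0, 0, 0]]
    - [-1, [0, 0, 0], [0, 0, 0]]
    - [-1, [0, 0, 0], [0, 0, 0]]
    - [-1, [0, 0, 0], [0, 0, 0]]
    - [-1, [0, 0, 0], [0, 0, 0]]

```text
t: 60.18
ee_pos: [430.3, 331.5, 119.6]
orientation: [3.135, 0.197, 0.0]
ft_force: [-2.7, 4.6, 3.8]
width: 25.3
grasp_force: 31.9
```

Run:
```python
from h import *
p,r=pose();o=ctrl.get_obs();print(o['width'],o['grasp_force'],o['ft_force'],p)
c,s=np.cos(CW),np.sin(CW);ly=-s*(p[0]-CX)+c*(p[1]-CY);print('ly',ly,'z off',128.8-p[2])
off=p-knob(0,-153)
for b in np.linspace(0,.66,7)[1:]:
    t=knob(b,-153)+off;print(round(b,2),(r.inv().apply(t-p)/50).round(3),t.round(1)); p=t
```

```text
25.265274413512717 31.948369592428207 [-2.71005336  4.59831573  3.75946479] [430.2937803  331.5174622  119.62614892]
ly 57.17539647274877 z off 9.173851075621428
0.11 [ 0.     0.158 -0.119] [431.3 323.7 125.6]
0.22 [ 0.     0.17  -0.101] [432.4 315.2 130.6]
0.33 [ 0.     0.18  -0.082] [433.5 306.3 134.7]
0.44 [ 0.     0.188 -0.061] [434.7 297.  137.8]
0.55 [ 0.     0.194 -0.04 ] [435.9 287.3 139.8]
0.66 [ 0.     0.197 -0.019] [437.1 277.6 140.7]
```

apply_moves:
  targets:
    - [-1, [0, 0.16, -0.12], [0, 0, 0]]
    - [-1, [0, 0.17, -0.1], [0, 0, 0]]
    - [-1, [0, 0.18, -0.08], [0, 0, 0]]
    - [-1, [0, 0.19, -0.06], [0, 0, 0]]
    - [-1, [0, 0.19, -0.04], [0, 0, 0]]
    - [-1, [0, 0.2, -0.02], [0, 0, 0]]
    - [-1, [0, 0, 0], [0, 0, 0]]
    - [-1, [0, 0, 0], [0, 0, 0]]

```text
t: 61.18
ee_pos: [438.6, 278.1, 142.1]
orientation: [-3.134, -0.197, -0.005]
ft_force: [-2.1, 4.2, 13.0]
width: 25.4
grasp_force: 30.0
```

Run:
```python
from h import *
p,r=pose();o=ctrl.get_obs();print(o['width'],o['grasp_force'],o['ft_force'],p)
c,s=np.cos(CW),np.sin(CW);ly=-s*(p[0]-CX)+c*(p[1]-CY);print('ly',ly,.7-np.arcsin(ly/90),'bias-corrected',.7-np.arcsin((ly+.8)/90))
```

```text
25.400321871807343 30.00401794910431 [-2.11544164  4.16745365 13.02376273] [438.63030501 278.12805669 142.14457632]
ly 3.161610712457639 0.6648637629262862 bias-corrected 0.6559678761222221
```

apply_moves:
  targets:
    - [-0.3, [0, 0, 0], [0, 0, 0]]
    - [0.1, [0, 0, 0], [0, 0, 0]]
    - [0.5, [0, 0, 0], [0, 0, 0]]
    - [0.5, [0, 0, 0], [0, 0, 0]]
    - [0.5, [0, 0, -0.3], [0, 0, 0]]
    - [0.5, [0, 0, -0.6], [0, 0, 0]]
    - [0.5, [0, 0, -0.6], [0, 0, 0]]
    - [0.5, [0, 0, -0.6], [0, 0, 0]]

```text
t: 62.18
ee_pos: [437.2, 276.9, 247.4]
orientation: [3.134, 0.197, 0.001]
ft_force: [-0.5, -0.7, -0.2]
width: 65.9
grasp_force: 0.0
```

apply_moves:
  targets:
    - [0.5, [0, 0.9, 0], [0, 0, 0]]
    - [0.5, [0, 0.9, 0], [0, 0, 0]]
    - [0.5, [0, 0.9, 0], [0, 0, 0]]
    - [0.5, [0, 0.9, 0], [0, 0, 0]]
    - [0.5, [0, 0.9, 0], [0, 0, 0]]
    - [0.5, [0, 0.9, 0], [0, 0, 0]]
    - [0.5, [0, 0.5, 0], [0, 0, 0]]
    - [0.5, [0, 0, 0], [0, 0, 0]]

```text
t: 63.18
ee_pos: [474.4, -17.1, 246.7]
orientation: [3.134, 0.193, 0.001]
ft_force: [-0.3, -0.2, 0.1]
width: 65.8
grasp_force: 0.0
```

Run:
```python
from h import *
print(pose()[0])
a=img('scene');b=img('top')
k=[ctrl.pinpoint('lever_tip',n) for n in('scene','top')];print([[(np.round(i['xy'],1).tolist(),round(i['score'],2)) for i in j[:2]] for j in k])
for t in (.6,.66,.72): print(t,proj(a,knob(t)).round(1),proj(b,knob(t)).round(1))
A=cv2.resize(a['pixels'][225:300,410:520],None,fx=6,fy=6,interpolation=cv2.INTER_CUBIC)
o=np.zeros((600,800,3),np.uint8);o[:450,:660]=A
o[450:,:500]=cv2.resize(a['pixels'][130:310,150:380],(500,150)) ;cv2.imwrite('pics/c8.png',A)
img('scene','s8.png')
```

```text
[474.43713999 -17.08854441 246.68988968]
[[([467.3, 253.3], 0.85), ([420.5, 347.6], 0.42)], [([195.8, 283.1], 0.69)]]
0.6 [469.7 255.3] [197.6 284.3]
0.66 [467.2 253.9] [200.  284.4]
0.72 [464.7 252.7] [202.4 284.5]
```

View pics/c8.png

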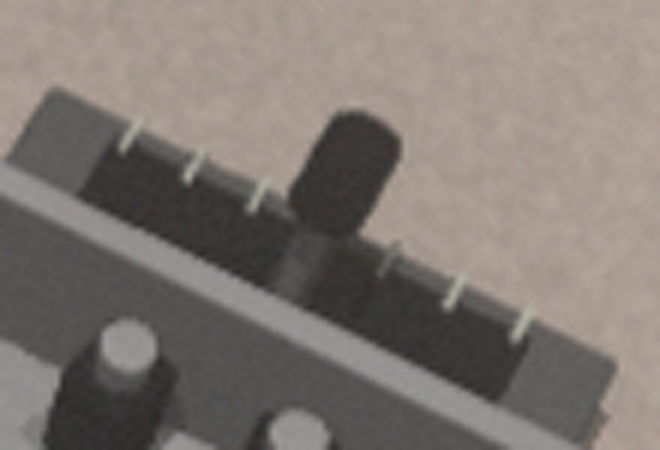

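View pics/s8.png

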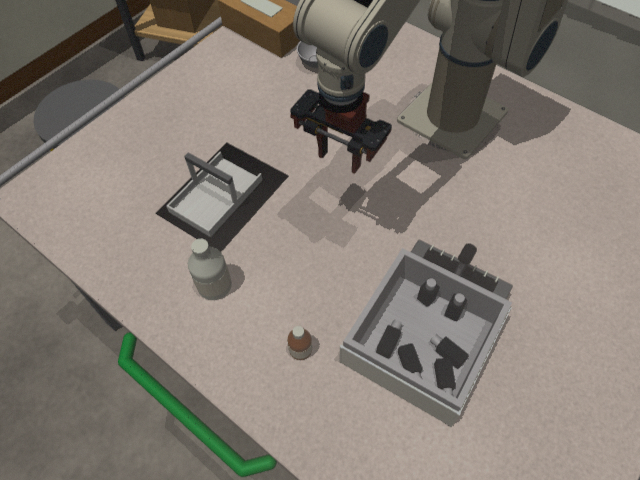

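The knob centre sits at (467.5,253.7) px against a prediction of (467.2,253.9) for 0.66 rad. The tray is empty and level, six parts are in the tank, and the bottles haven't moved. Handing in.

```bash
python3 -c "
from workcell import ctrl
print(ctrl.close_job())"
```

```text
the job is handed in; nothing more can be done
None
```

The job is handed in: I switched the cleaner off first, put all six instrument bodies in the tank, set the empty tray back level on its mat, and left the lever at about 0.66 rad, in line with my reading of the brass pointer (within about 0.03 rad); the two bottles were not moved.

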